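Hang the blue-grip sample pail on the drying stand

TASK

Two rinsed steel sample pails stand on the bench with their wire bails swung down flat. Take the pail with the blue grip: swing its bail upright while the pail still stands on the bench, then lift it by the bail and hook the bail over both prongs of the drying stand, so that the pail hangs there upright, freely and at rest. Leave the pail with the orange grip where it stands.

Things in the scene. Friction and masses are not known exactly. Their poses are not given: they have to be found in the camera images.
- pail_blue: Loose round steel pail, rim 96 mm, foot 80 mm across, 62 mm tall, about 0.3 kg. Origin: centre of underside; z up, y along its bail's hinge line, 55 mm above the underside. The bail is a 5 mm wire hoop 108 mm wide; its straight crossbar, parallel to y, is 90 mm from the hinge line. Flat, the crossbar lies on the pail's -x side, 55 mm above the bench, its middle 40 mm beyond the rim.
- pail_blue_grip (a point): Centre of the blue roller grip (13 mm thick, 34 mm long) on the middle of the blue pail's bail crossbar; y runs along the crossbar, bare straight wire reaches 42 mm to either side of this point. The roller spins freely on the wire: pinched from above, fingers closing across the bar, it lets the bail swing and the pail hang without turning the hand.
- pail_blue_bail (a joint): Angle of the blue pail's bail in rad: 0 = flat on the pail's -x side; pi/2 = upright, crossbar 145 mm above the pail's underside; pi = flat on the +x side. Turns easily; falls back flat if let go.
- stand: Fixed drying stand. Grey foot plate 12 mm thick, 130 mm wide, x = -60 to +140 mm; post at x = +110 mm, 235 mm tall; from it two parallel 6 mm steel prongs at y = -32 and +32 mm point along -x, roughly towards the robot, and end in upturned hooks with black tips. Origin: on the bench under the hooks' seats, z up.
- hook_seat (a point): Stand's frame moved up 210 mm: midway between the prongs, at their hooks' lowest point (prong centre line). Hook tips: 26 mm to -x, top 25 mm above this point; behind, prongs' top is 23 mm above it from x = +28 mm to the post. Bail goes on from the front (-x), prongs passing between crossbar and pail, then down; hung, crossbar lies along y, middle about 5 mm above this point.
- pail_orange: Bystander: the same pail with an orange roller grip, its bail also flat on its -x side. Origin: centre of its underside.

How it is judged:
By the outcome, as a careful person would: the job done as asked, in the order asked, and still so for the second after the job is handed in, with the robot touching nothing.
It also fails if it takes over 61 s, if anything falls off the work surface, if the arm or the gripper's body presses on something with over 40 N, if the wrist force passes 120 N, or if a joint passes its speed limit or range.

ROBOT

A 6-joint arm with a two-finger parallel gripper is mounted at the origin on a cart in front of the work surface, level with it; the furniture and walls round the work are solid. World frame = base frame: x ahead of the robot, y to its left, z up, the work surface at z = 0. Lengths are in m, angles in rad, forces in N, time in s.
With the tool pointing down it reaches from about 0.425 to 0.95 m from the base axis. Payload 3.5 kg.
Tool frame: the origin (TCP) lies at the very end of the fingers, on their centre line; the grasp point (between the pads) lies 19 mm behind it; y points along the fingers, z is the direction in which the jaws open and shut, and the axes are right-handed (so a half turn about y gives the same grasp; the last joint's range is limited). The gripper opens to 85 mm and grips with 20 to 120 N. Pads are 22 mm wide; open, the fingers measure 114 mm over their backs; the gripper's body (76 mm by 85 mm) begins 54 mm behind the grasp point. The pads swing forward as they close: fully open they stand 13 mm farther back than shut.
Start: joints at [-1.332, 0.286, 1.577, -0, 1.279, -0.15], TCP at [0.256, -0.625, 0.231] pointing down, gripper open.
Joint ranges: [-2.77, 2.77], [-0.9, 2.22], [0.21, 2.48], [-1.53, 4.67], [0.24, 2.81], [-2.84, 2.84]. Speed limits (rad/s): [2.79, 2.79, 3.14, 3.14, 3.14, 3.14].

INTERFACE

Orientations are given as a unit quaternion [x, y, z, w].
In Python, from plant import ctrl, cams gives the robot as it stands.
- The arm moves only by the tool play_rows, never from a script. Its argument "steps" is a list of rows, each an object of numbers: "claw": the finger opening in cm, from 0 to 8.54; "tx", "ty", "tz": the shift along the tool's x, y, z in cm; "ax", "ay", "az": the turn, a rotation vector about the tool's x, y, z in degrees. A call has 1 to 12 rows; each row is the pose to reach, as a shift and turn from the pose commanded when the call began, along the tool's axes at that moment; what a row does not reach only later rows make up. A row lasts 1/12 s, in which the tool goes at most 41.7 mm and 7.16 degrees, less where a joint would pass 70% of its speed; a pose out of reach is approached as far as the arm can. A call with a gripper value outside its range is refused whole. The fingers move at their own pace and stop on an object; "grip_force" is the grip in N (left out, the last holds). Time passes only in rows, so rows that repeat a pose let the fingers close. It gives the time, the measured TCP pose, the force and the opening at its end, in the units of the state.
- ctrl.get_state(): the state, without advancing time (a new reading comes with each control period).
- cams.read_camera(name): name is "side" or "top"; returns (picture, depth): 384x512x3 uint8, blue, green, red; 384x512 float32, m along the optical axis (not along the pixel's ray), 0 where there is no reading.
- cams.camera_model(name): a dict with "intrinsics" (3x3 intrinsics, pixels), "rvec" (rotation vector, rad) and "tvec" (3), from world to camera coordinates, as OpenCV has them. Camera axes: x right, y down, z forward; pixel columns grow to the right and rows downward; lengths in m; the calibration is good to about 2 mm. A picture is of the moment at which its call begins. camera_model takes no time and is no camera call.
- ctrl.sign_off(): hands the job in, once; it reports no verdict.
The state is a dict: "time": time; "qpos": joint angles; "dq": joint speeds; "joint_efforts": joint torques, N m; "eef_pos": TCP position; "tcp_rot": TCP orientation; "contact_force": force on the tool from outside, world axes, zero at the start; "wrist_torque": the same for the moment, N m; "opening": opening from 0.0 (shut) to 1.0 (fully open).
Only numpy, scipy, OpenCV 4.12 (cv2) and the standard library are available. Lean on these libraries where they do the work, as an engineer would, in place of code of your own. Each camera call takes 0.05 s, during which the arm holds its last target.

## Working session

There is one attempt and no reset: what is moved stays moved. The work goes in short steps, Python scripts to look and compute and a tool call to move; the robot and the scene stay as the last step left them, time stands still between calls to the robot, and variables do not carry over. Pictures are saved under pics/ and viewed, and the job is handed in when it is done.

Besides the shell and the picture viewer there is one more tool, called after "Call:" by a JSON object that holds its "api" and its "payload", one argument or row to a line. play_rows: Moves the arm, as the interface text tells. Its arguments: {"type":"object","properties":{"steps":{"type":"array","items":{"type":"object","properties":{"claw":{"type":"number"},"tx":{"type":"number"},"ty":{"type":"number"},"tz":{"type":"number"},"ax":{"type":"number"},"ay":{"type":"number"},"az":{"type":"number"}}}},"grip_force":{"type":"number"}},"required":["steps"]}

```bash
mkdir -p pics; ls
cat > h.py <<'E'
import numpy as np, cv2
from plant import ctrl, cams
def model(n):
    m=cams.camera_model(n); K=np.array(m["intrinsics"],float).reshape(3,3)
    R=cv2.Rodrigues(np.array(m["rvec"],float))[0]; t=np.array(m["tvec"],float).ravel()
    return K,R,t
def deproj(n,u,v,d):
    K,R,t=model(n); p=np.linalg.inv(K)@np.stack([u,v,np.ones_like(u)]).astype(float)*d
    return (R.T@(p-t[:,None])).T
def plane(n,u,v,z):
    K,R,t=model(n); o=-R.T@t; r=R.T@np.linalg.inv(K)@np.array([u,v,1.]); return o+r*(z-o[2])/r[2]
def proj(n,P):
    K,R,t=model(n); q=K@(R@np.array(P,float)+t); return q[:2]/q[2]
E
python3 - <<'E'
from h import *
for n in("side","top"):
    im,d=cams.read_camera(n); cv2.imwrite(f"pics/{n}0.png",im); np.savez(f"{n}0.npz",im=im,d=d)
    K,R,t=model(n); print(n,K[0,0],K[0,2],K[1,2],"cam at",-R.T@t,"fwd",R[2])
s=ctrl.get_state(); print({k:np.round(v,4) for k,v in s.items()})
E
```

```text
pics
side 360.98476394303395 255.74279299034674 196.709149511622 cam at [0.20462781 0.77927401 0.49769675] fwd [ 0.36438904 -0.84675049 -0.38760062]
top 494.541868383384 259.4753564226531 193.43098527051373 cam at [0.41582459 0.0171437  1.38912557] fwd [ 0.09886136  0.00566862 -0.99508507]
{'time': np.float64(0.1), 'qpos': array([-1.332 ,  0.2871,  1.578 ,  0.    ,  1.2786, -0.15  ]), 'dq': array([ 0.0009, -0.0009, -0.0036,  0.0017, -0.0014, -0.0006]), 'joint_efforts': array([ 6.00000e-04, -4.07299e+01, -2.93698e+01, -1.00000e-04,
        3.40000e-03, -0.00000e+00]), 'eef_pos': array([ 0.2557, -0.624 ,  0.2301]), 'tcp_rot': array([-0.1366,  0.6946, -0.693 ,  0.1365]), 'contact_force': array([ 0.4681, -0.5613, -0.6276]), 'wrist_torque': array([ 0.0136,  0.0065, -0.0094]), 'opening': np.float64(0.9976)}
```

View pics/side0.png

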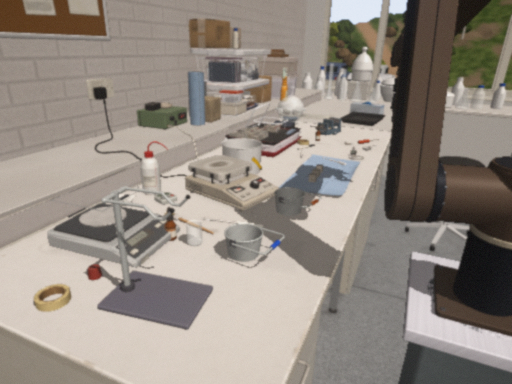

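View pics/top0.png

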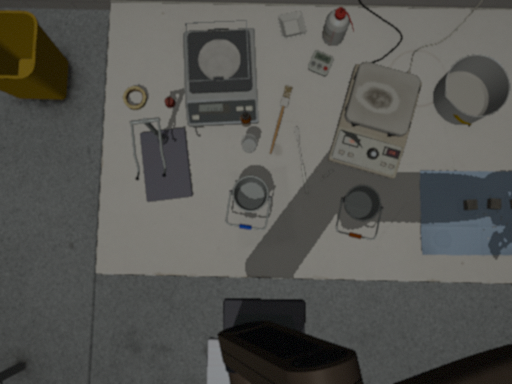

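The side view shows the blue pail at (243,242) with its grip at (277,244), and the stand at left with its plate at (158,298). In the top view the blue grip is at (245,227), the hook tips are near (138,178) and (163,174), and the orange grip is at (356,236). Next I measure these points.

Run:
```python
from h import *
D={n:np.load(f"{n}0.npz") for n in("side","top")}
for n in D:
    im=D[n]["im"];d=D[n]["d"]; hsv=cv2.cvtColor(im,cv2.COLOR_BGR2HSV)
    m=cv2.inRange(hsv,(105,170,60),(130,255,255))
    k,l,s,c=cv2.connectedComponentsWithStats(m)
    for i in range(1,k):
        if s[i,4]>10:
            v,u=np.nonzero(l==i); P=deproj(n,u,v,d[v,u]); print(n,"blue",s[i],c[i],np.median(P,0).round(4))
            p=plane(n,c[i][0],c[i][1],0.055); print("  plane",p.round(4))
            w=np.linalg.svd((np.c_[u,v]-c[i]).astype(float),full_matrices=False)[2][0]
            a=plane(n,*(c[i]+5*w),.055);b=plane(n,*(c[i]-5*w),.055);print("  dir deg",np.degrees(np.arctan2(*(a-b)[1::-1])))
# depth points of pail and stand
im=D["top"]["im"];d=D["top"]["d"]
v,u=np.mgrid[100:245,120:290]; v=v.ravel();u=u.ravel(); P=deproj("top",u,v,d[v,u])
for (u0,u1,v0,v1) in((230,275,170,225),(125,200,110,205)):
    sel=(u>=u0)&(u<u1)&(v>=v0)&(v<v1)
    Q=P[sel]; print(np.histogram(Q[:,2],bins=np.arange(-.02,.28,.01)))
for n,f in(("side",(60,170,250,160)),("top",(110,90,180,160))):
    x,y,w,h=f; cv2.imwrite(f"pics/{n}0z.png",cv2.resize(D[n]["im"][y:y+h,x:x+w],None,fx=3.1,fy=3.1,interpolation=cv2.INTER_CUBIC))
```

```text
side blue [273 241   7   6  23] [275.7826087  243.30434783] [0.4565 0.0648 0.0608]
  plane [0.4594 0.0567 0.055 ]
  dir deg 82.60435374695739
top blue [240 225  11   4  27] [244.7037037  226.33333333] [0.459  0.0642 0.0608]
  plane [0.4584 0.0625 0.055 ]
  dir deg -97.60342223911911
(array([   1,  872, 1035,   46,   50,   57,   60,  176,  172,    0,    0,
          0,    0,    0,    0,    0,    0,    0,    0,    0,    0,    0,
          0,    0,    0,    0,    0,    0,    0,    0]), array([-0.02, -0.01,  0.  ,  0.01,  0.02,  0.03,  0.04,  0.05,  0.06,
        0.07,  0.08,  0.09,  0.1 ,  0.11,  0.12,  0.13,  0.14,  0.15,
        0.16,  0.17,  0.18,  0.19,  0.2 ,  0.21,  0.22,  0.23,  0.24,
        0.25,  0.26,  0.27,  0.28]))
(array([   7, 2059, 2337, 1912,   93,  128,   34,    3,    3,    2,    2,
          3,    6,    6,    6,    8,    6,    7,    8,    7,    8,    6,
         13,   67,  105,  257,    0,    0,    0,    0]), array([-0.02, -0.01,  0.  ,  0.01,  0.02,  0.03,  0.04,  0.05,  0.06,
        0.07,  0.08,  0.09,  0.1 ,  0.11,  0.12,  0.13,  0.14,  0.15,
        0.16,  0.17,  0.18,  0.19,  0.2 ,  0.21,  0.22,  0.23,  0.24,
        0.25,  0.26,  0.27,  0.28]))
```

```bash
ls pics
```

```text
side0.png
side0z.png
top0.png
top0z.png
```

View pics/side0z.png

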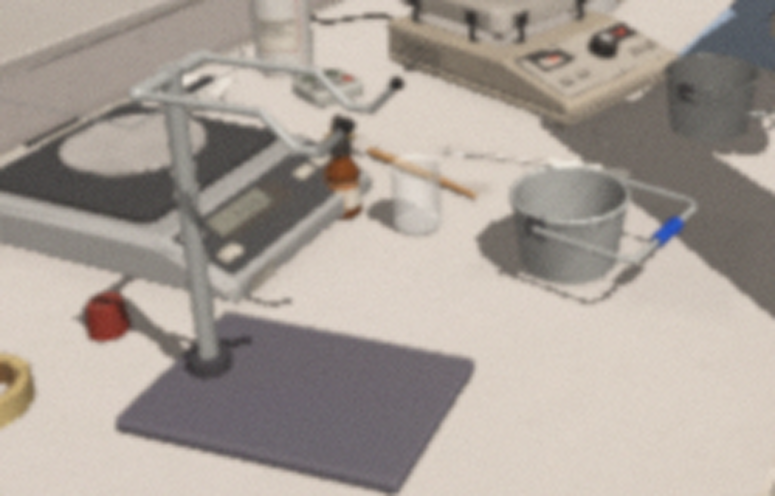

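View pics/top0z.png

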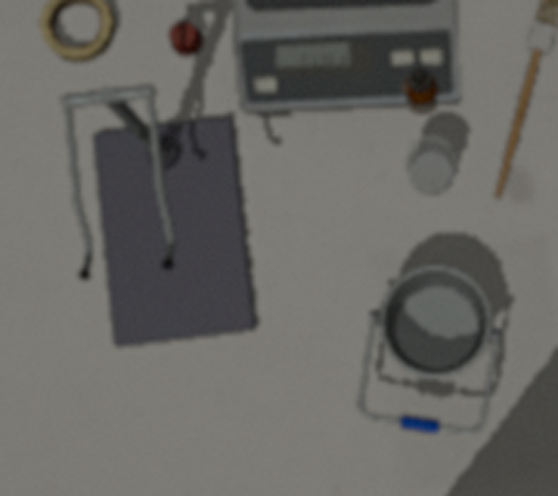

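Run:
```python
from h import *
D={n:np.load(f"{n}0.npz") for n in("side","top")}
im=D["top"]["im"];d=D["top"]["d"]
v,u=np.mgrid[100:245,120:290]; v=v.ravel();u=u.ravel(); P=deproj("top",u,v,d[v,u])
# rim circle
s=(u>228)&(u<278)&(v>165)&(v<215)&(P[:,2]>.052)&(P[:,2]<.075)
Q=P[s]; print("rim box",Q.min(0),Q.max(0),Q.mean(0))
H=P[(u<200)&(P[:,2]>.19)]
uu=np.c_[u,v][(u<200)&(P[:,2]>.19)]
x,y=H[:,0],H[:,1]
print("stand hi",H.min(0),H.max(0))
for x0 in np.arange(H[:,0].min(),H[:,0].max(),.01):
    k=(x>=x0)&(x<x0+.01); print(round(x0,3),[ (round(a,3)) for a in np.sort(y[k])[::3]], np.round(H[k,2].max(),3))
# plate
v,u=np.mgrid[110:215,120:205]; hsv=cv2.cvtColor(im,cv2.COLOR_BGR2HSV)
pm=((hsv[...,2]<110)&(hsv[...,2]>50)).astype(np.uint8); pm[:,:130]=0;pm[:,200:]=0;pm[:125]=0;pm[210:]=0
k,l,st,c=cv2.connectedComponentsWithStats(pm); i=1+np.argmax(st[1:,4]); print(st[i],c[i])
cn=cv2.findContours((l==i).astype(np.uint8),0,1)[0][0]; r=cv2.minAreaRect(cn); print(r); 
for b in cv2.boxPoints(r): print(plane("top",*b,.012).round(4))
```

```text
rim box [ 0.49290854 -0.00669709  0.05201621] [0.59485763 0.10738236 0.06874216] [0.54515074 0.05031936 0.0601188 ]
stand hi [0.41582459 0.0171437  0.19271115] [0.7096041  0.33720901 1.38912557]
0.416 [np.float64(0.017), np.float64(0.017), np.float64(0.017), np.float64(0.017), np.float64(0.017), np.float64(0.017), np.float64(0.017), np.float64(0.017), np.float64(0.017), np.float64(0.017), np.float64(0.017), np.float64(0.017), np.float64(0.017), np.float64(0.017), np.float64(0.017), np.float64(0.017), np.float64(0.017)] 1.389Traceback (most recent call last):
  File "<stdin>", line 13, in <module>
    return umr_maximum(a, axis, None, out, keepdims, initial, where)
ValueError: zero-size array to reduction operation maximum which has no identity
```

Run:
```python
from h import *
D={n:np.load(f"{n}0.npz") for n in("side","top")}
im=D["top"]["im"];d=D["top"]["d"]
v,u=np.mgrid[100:245,120:290]; v=v.ravel();u=u.ravel(); P=deproj("top",u,v,d[v,u])
k=(u<200)&(P[:,2]>.19)&(P[:,2]<.3); H=P[k]
for x0 in np.arange(.55,.72,.01):
    q=H[(H[:,0]>=x0)&(H[:,0]<x0+.01)]
    if len(q):
        c=(q[:,1].min()+q[:,1].max())/2
        a=q[q[:,1]>c];b=q[q[:,1]<=c]
        print(round(x0,3),a.mean(0).round(4),b.mean(0).round(4),len(q))
hsv=cv2.cvtColor(im,cv2.COLOR_BGR2HSV)
print("tips plane",[plane("top",*p,.230).round(4) for p in((137.4,177.7),(163.9,174.8))])
pm=((hsv[...,2]<105)&(hsv[...,2]>50)&(P.shape[0]>0)).astype(np.uint8); pm[:,:138]=0;pm[:,196:]=0;pm[:126]=0;pm[204:]=0
kk,l,st,c=cv2.connectedComponentsWithStats(pm); i=1+np.argmax(st[1:,4]); print(st[i],c[i])
cn=max(cv2.findContours((l==i).astype(np.uint8),0,1)[0],key=cv2.contourArea); r=cv2.minAreaRect(cn); print(r)
for b in cv2.boxPoints(r): print(plane("top",*b,.012).round(4))
# dark tips precise in both
for n,(x,y,w,h) in(("top",(130,170,40,14)),("side",(160,185,40,30))):
    g=cv2.cvtColor(D[n]["im"],cv2.COLOR_BGR2GRAY)[y:y+h,x:x+w]; k2,l2,s2,c2=cv2.connectedComponentsWithStats((g<70).astype(np.uint8))
    print(n,[(s2[j][4],(c2[j]+[x,y]).round(1)) for j in range(1,k2)])
# rim: ellipse from zoom: plane at z=.062 of rim extents
for p in((435/3.1+110,318/3.1+90),):
    print("pail c at .062",plane("top",*p,.062).round(4))
```

```text
0.55 [0.5577 0.3155 0.2286] [0.5587 0.3127 0.2305] 4
0.56 [0.5641 0.3145 0.2297] [0.5688 0.2508 0.2307] 18
0.57 [0.5755 0.3158 0.2157] [0.5753 0.251  0.2275] 20
0.58 [0.5852 0.3177 0.2121] [0.5849 0.2534 0.2156] 21
0.59 [0.5964 0.3196 0.2131] [0.5957 0.2548 0.2113] 20
0.6 [0.6053 0.3208 0.2234] [0.605  0.2561 0.2146] 25
0.61 [0.6141 0.3215 0.2316] [0.6147 0.2574 0.223 ] 22
0.62 [0.625  0.3238 0.2314] [0.6248 0.259  0.2303] 25
0.63 [0.6347 0.3247 0.2318] [0.6346 0.2601 0.2326] 23
0.64 [0.6462 0.3268 0.2319] [0.6452 0.2622 0.2314] 19
0.65 [0.6554 0.3277 0.2318] [0.655  0.2637 0.231 ] 25
0.66 [0.6651 0.3295 0.2314] [0.6653 0.2645 0.2315] 18
0.67 [0.6747 0.331  0.2318] [0.6759 0.2669 0.2314] 23
0.68 [0.6846 0.3323 0.2312] [0.685  0.2676 0.2312] 21
0.69 [0.6952 0.3185 0.2306] [0.6964 0.2887 0.2231] 105
0.7 [0.7021 0.3105 0.2325] [0.7035 0.2819 0.232 ] 59
tips plane [array([0.5618, 0.3132, 0.23  ]), array([0.5702, 0.2508, 0.23  ])]
[ 140  126   54   76 3287] [165.87009431 164.38880438]
((165.83563232421875, 161.93833923339844), (75.63475799560547, 47.73626708984375), 83.9909896850586)
[0.7348 0.3737 0.012 ]
[0.7523 0.2394 0.012 ]
[0.5383 0.2092 0.012 ]
[0.5213 0.3414 0.012 ]
top [(np.int32(345), array([157.2, 176.4])), (np.int32(15), array([137.3, 176.3]))]
side [(np.int32(4), array([187.5, 196.5])), (np.int32(16), array([170.6, 210.1]))]
pail c at .062 [0.5494 0.0494 0.062 ]
```

```bash
cat >> h.py <<'E'
from scipy.spatial.transform import Rotation as Ro
def to(targets):
    """targets: list of (grasp x,y,z, yaw of tool z in deg) tool down; prints shift cm / turn deg from present pose"""
    s=ctrl.get_state(); R=Ro.from_quat(s["tcp_rot"]); p=s["eef_pos"]
    M=R.as_matrix(); 
    print("t",round(s["time"],2),"tcp",p.round(4),"tool x",M[:,0].round(3),"y",M[:,1].round(3),"z",M[:,2].round(3),"F",s["contact_force"].round(1),"open",round(float(s["opening"]),3),"q",s["qpos"].round(3))
    for x,y,z,yaw in targets:
        a=np.radians(yaw); tz=np.array([np.cos(a),np.sin(a),0]); ty=np.array([0,0,-1.]); tx=np.cross(ty,tz)
        Rt=Ro.from_matrix(np.c_[tx,ty,tz]); P=np.array([x,y,z-.019])
        print((x,y,z,yaw),"t:",(M.T@(P-p)*100).round(2),"a:",np.degrees((R.inv()*Rt).as_rotvec()).round(2))
E
python3 - <<'E'
from h import *
to([(.50,-.25,.22,-8),(.459,.063,.15,-8),(.459,.063,.15,172)])
# triangulate tips and grip
def tri(a,b):
    Ps=[]
    for n in("side","top"):
        K,R,t=model(n);Ps.append(K@np.c_[R,t])
    X=cv2.triangulatePoints(Ps[0],Ps[1],np.array(a,float),np.array(b,float)).ravel();return X[:3]/X[3]
print(tri((187.5,196.5),(163.9,174.8)),tri((170.6,210.1),(137.3,177)),tri((275.8,243.3),(244.7,226.3)))
print(proj("top",(.3,-.4,0)))
E
```

```text
t 0.1 tcp [ 0.2557 -0.624   0.2301] tool x [-0.925 -0.379 -0.   ] y [-0.001  0.002 -1.   ] z [ 0.379 -0.925 -0.002] F [ 0.5 -0.6 -0.6] open 0.998 q [-1.332  0.287  1.578  0.     1.279 -0.15 ]
(0.5, -0.25, 0.22, -8) t: [-36.78   2.97 -25.35] a: [  0.1  -59.73  -0.08]
(0.459, 0.063, 0.15, -8) t: [-44.85  10.04 -55.85] a: [  0.1  -59.73  -0.08]
(0.459, 0.063, 0.15, 172) t: [-44.85  10.04 -55.85] a: [1.0000e-01 1.2027e+02 1.2000e-01]
[0.57097939 0.2513619  0.22941683] [0.56425911 0.31425592 0.22858822] [0.45809331 0.06227388 0.05832916]
[410.94152029 288.13454365]
```

Call:
{"api": "play_rows", "payload": {
  "steps": [
    {"tx":-2,"tz":-1.4,"ay":-4,"claw":4},
    {"tx":-5,"ty":0.3,"tz":-3.5,"ay":-9,"claw":3},
    {"tx":-9,"ty":0.6,"tz":-6.2,"ay":-15,"claw":3},
    {"tx":-13,"ty":0.9,"tz":-9,"ay":-21,"claw":3},
    {"tx":-17,"ty":1.2,"tz":-11.7,"ay":-27,"claw":3},
    {"tx":-21,"ty":1.5,"tz":-14.5,"ay":-33,"claw":3},
    {"tx":-25,"ty":1.8,"tz":-17.2,"ay":-39,"claw":3},
    {"tx":-28.5,"ty":2,"tz":-19.6,"ay":-45,"claw":3},
    {"tx":-31.5,"ty":2,"tz":-22,"ay":-50,"claw":3},
    {"tx":-34,"ty":2,"tz":-23.5,"ay":-55,"claw":3},
    {"tx":-36,"ty":2,"tz":-25,"ay":-58,"claw":3},
    {"tx":-36.8,"ty":2,"tz":-25.4,"ay":-59.7,"claw":3}
  ],
  "grip_force": 40
}}

```text
invalid input at $.steps[0]: expected keys claw, tx, ty, tz, ax, ay, az
```

Run:
```python
from h import *
to([(.459,.063,.15,-8),(.459,.063,.055,-8)])
```

```text
t 0.1 tcp [ 0.2557 -0.624   0.2301] tool x [-0.925 -0.379 -0.   ] y [-0.001  0.002 -1.   ] z [ 0.379 -0.925 -0.002] F [ 0.5 -0.6 -0.6] open 0.998 q [-1.332  0.287  1.578  0.     1.279 -0.15 ]
(0.459, 0.063, 0.15, -8) t: [-44.85  10.04 -55.85] a: [  0.1  -59.73  -0.08]
(0.459, 0.063, 0.055, -8) t: [-44.84  19.54 -55.83] a: [  0.1  -59.73  -0.08]
```

All keys are needed in every row.

Call:
{"api": "play_rows", "payload": {
  "steps": [
    {"tx":-2,"ty":0,"tz":-1.4,"ax":0,"ay":-4,"az":0,"claw":4},
    {"tx":-5,"ty":0.3,"tz":-3.5,"ax":0,"ay":-9,"az":0,"claw":3},
    {"tx":-9,"ty":0.6,"tz":-6.2,"ax":0,"ay":-15,"az":0,"claw":3},
    {"tx":-13,"ty":0.9,"tz":-9,"ax":0,"ay":-21,"az":0,"claw":3},
    {"tx":-17,"ty":1.2,"tz":-11.7,"ax":0,"ay":-27,"az":0,"claw":3},
    {"tx":-21,"ty":1.5,"tz":-14.5,"ax":0,"ay":-33,"az":0,"claw":3},
    {"tx":-25,"ty":1.8,"tz":-17.2,"ax":0,"ay":-39,"az":0,"claw":3},
    {"tx":-28.5,"ty":2,"tz":-19.6,"ax":0,"ay":-45,"az":0,"claw":3},
    {"tx":-31.5,"ty":2,"tz":-22,"ax":0,"ay":-50,"az":0,"claw":3},
    {"tx":-34,"ty":2,"tz":-23.5,"ax":0,"ay":-55,"az":0,"claw":3},
    {"tx":-36,"ty":2,"tz":-25,"ax":0,"ay":-58,"az":0,"claw":3},
    {"tx":-36.8,"ty":2,"tz":-25.4,"ax":0,"ay":-59.7,"az":0,"claw":3}
  ],
  "grip_force": 40
}}

```text
time: 1.1
eef_pos: [0.5017, -0.2452, 0.2107]
tcp_rot: [-0.465, 0.533, -0.531, 0.466]
contact_force: [-0.5, -0.8, -1.0]
opening: 0.352
```

Run:
```python
from h import *
to([(.459,.063,.15,-8),(.459,.063,.055,-8)])
```

```text
t 1.1 tcp [ 0.5017 -0.2452  0.2107] tool x [-0.133 -0.991 -0.003] y [-0.     0.003 -1.   ] z [ 0.991 -0.133 -0.   ] F [-0.5 -0.8 -1. ] open 0.352 q [-0.637  0.049  1.885  0.002  1.209 -0.505]
(0.459, 0.063, 0.15, -8) t: [-29.96   8.05  -8.33] a: [ 0.03  0.36 -0.15]
(0.459, 0.063, 0.055, -8) t: [-29.93  17.55  -8.32] a: [ 0.03  0.36 -0.15]
```

Call:
{"api": "play_rows", "payload": {
  "steps": [
    {"tx":-2,"ty":0,"tz":-0.5,"ax":0,"ay":0,"az":0,"claw":3},
    {"tx":-5,"ty":0,"tz":-1.4,"ax":0,"ay":0,"az":0,"claw":3},
    {"tx":-9,"ty":0,"tz":-2.5,"ax":0,"ay":0,"az":0,"claw":3},
    {"tx":-13,"ty":1,"tz":-3.6,"ax":0,"ay":0,"az":0,"claw":3},
    {"tx":-17,"ty":2,"tz":-4.7,"ax":0,"ay":0,"az":0,"claw":3},
    {"tx":-21,"ty":3.5,"tz":-5.8,"ax":0,"ay":0,"az":0,"claw":3},
    {"tx":-24.5,"ty":5,"tz":-6.8,"ax":0,"ay":0,"az":0,"claw":3},
    {"tx":-27,"ty":6.5,"tz":-7.5,"ax":0,"ay":0,"az":0,"claw":3},
    {"tx":-29,"ty":8,"tz":-8.1,"ax":0,"ay":0,"az":0,"claw":3},
    {"tx":-29.8,"ty":9,"tz":-8.3,"ax":0,"ay":0,"az":0,"claw":3},
    {"tx":-29.9,"ty":9.5,"tz":-8.3,"ax":0,"ay":0,"az":0,"claw":3},
    {"tx":-29.9,"ty":9.5,"tz":-8.3,"ax":0,"ay":0,"az":0,"claw":3}
  ]
}}

```text
time: 2.1
eef_pos: [0.4591, 0.0572, 0.1151]
tcp_rot: [-0.465, 0.534, -0.533, 0.463]
contact_force: [-0.0, -0.5, 0.4]
opening: 0.357
```

Run:
```python
from h import *
to([(.459,.063,.10,-8),(.459,.063,.055,-8)])
im,d=cams.read_camera("side"); cv2.imwrite("pics/side1.png",cv2.resize(im[120:320,150:400],None,fx=3,fy=3,interpolation=cv2.INTER_CUBIC))
```

```text
t 2.1 tcp [0.4591 0.0572 0.1151] tool x [-0.139 -0.99   0.001] y [-0.002 -0.    -1.   ] z [ 0.99  -0.139 -0.002] F [-0.  -0.5  0.4] open 0.357 q [-9.600e-02 -5.500e-02  2.178e+00 -1.000e-03  1.020e+00  4.400e-02]
(0.459, 0.063, 0.1, -8) t: [-0.57  3.41 -0.08] a: [0.14 0.01 0.04]
(0.459, 0.063, 0.055, -8) t: [-0.58  7.91 -0.07] a: [0.14 0.01 0.04]
```

View pics/side1.png

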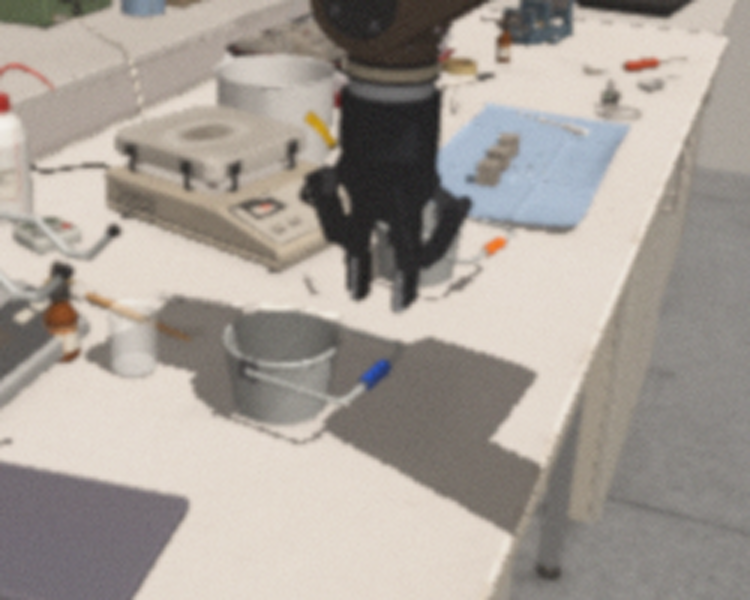

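Run:
```python
from h import *
s=ctrl.get_state()
print((proj("side",s["eef_pos"])-[150,120])*3,(proj("side",(.459,.063,.055))-[150,120])*3)
```

```text
[380.27938861 302.0759841 ] [375.03658708 373.58662778]
```

Call:
{"api": "play_rows", "payload": {
  "steps": [
    {"tx":-0.3,"ty":1,"tz":0,"ax":0,"ay":0,"az":0,"claw":3},
    {"tx":-0.6,"ty":2.2,"tz":-0.1,"ax":0,"ay":0,"az":0,"claw":3},
    {"tx":-0.6,"ty":3.5,"tz":-0.1,"ax":0,"ay":0,"az":0,"claw":3},
    {"tx":-0.6,"ty":4.8,"tz":-0.1,"ax":0,"ay":0,"az":0,"claw":3},
    {"tx":-0.6,"ty":6,"tz":-0.1,"ax":0,"ay":0,"az":0,"claw":3},
    {"tx":-0.6,"ty":7,"tz":-0.1,"ax":0,"ay":0,"az":0,"claw":3},
    {"tx":-0.6,"ty":7.7,"tz":-0.1,"ax":0,"ay":0,"az":0,"claw":3},
    {"tx":-0.6,"ty":7.9,"tz":-0.1,"ax":0,"ay":0,"az":0,"claw":3},
    {"tx":-0.6,"ty":7.9,"tz":-0.1,"ax":0,"ay":0,"az":0,"claw":3}
  ]
}}

```text
time: 2.9
eef_pos: [0.4595, 0.0634, 0.0369]
tcp_rot: [-0.464, 0.534, -0.534, 0.463]
contact_force: [0.1, 0.6, -0.1]
opening: 0.35
```

Run:
```python
from h import *
to([(.459,.063,.055,-8)])
im,d=cams.read_camera("side"); cv2.imwrite("pics/side2.png",cv2.resize(im[150:310,180:330],None,fx=3.7,fy=3.7,interpolation=cv2.INTER_CUBIC))
```

```text
t 2.9 tcp [0.4595 0.0634 0.0369] tool x [-0.14 -0.99  0.  ] y [-0.001  0.    -1.   ] z [ 0.99  -0.14  -0.001] F [ 0.1  0.6 -0.1] open 0.35 q [-0.082  0.087  2.21  -0.     0.846  0.058]
(0.459, 0.063, 0.055, -8) t: [ 0.04  0.09 -0.04] a: [ 0.04 -0.06  0.  ]
```

View pics/side2.png

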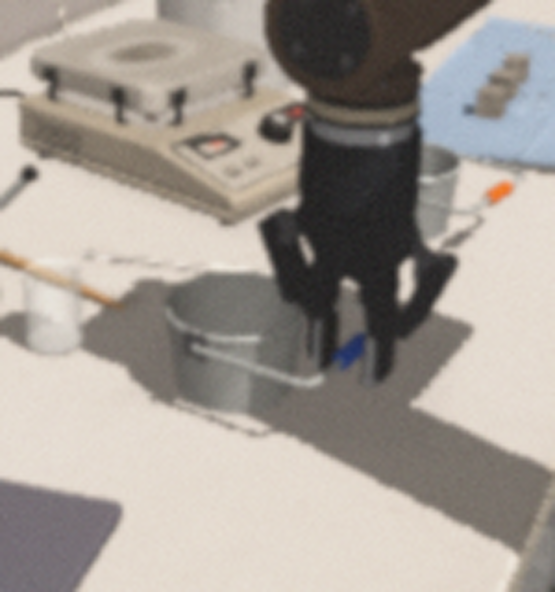

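Call:
{"api": "play_rows", "payload": {
  "steps": [
    {"tx":0,"ty":0,"tz":0,"ax":0,"ay":0,"az":0,"claw":0.8},
    {"tx":0,"ty":0,"tz":0,"ax":0,"ay":0,"az":0,"claw":0.8},
    {"tx":0,"ty":0,"tz":0,"ax":0,"ay":0,"az":0,"claw":0.8},
    {"tx":0,"ty":0,"tz":0,"ax":0,"ay":0,"az":0,"claw":0.8},
    {"tx":0,"ty":0,"tz":0,"ax":0,"ay":0,"az":0,"claw":0.8},
    {"tx":0,"ty":0,"tz":0,"ax":0,"ay":0,"az":0,"claw":0.8}
  ],
  "grip_force": 40
}}

```text
time: 3.45
eef_pos: [0.4599, 0.0637, 0.0377]
tcp_rot: [0.464, -0.534, 0.534, -0.464]
contact_force: [0.5, -0.1, 1.7]
opening: 0.135
```

Run:
```python
from h import *
to([])
im,d=cams.read_camera("side"); cv2.imwrite("pics/side3.png",cv2.resize(im[150:310,180:330],None,fx=3.7,fy=3.7,interpolation=cv2.INTER_CUBIC))
```

```text
t 3.45 tcp [0.4599 0.0637 0.0377] tool x [-0.139 -0.99  -0.   ] y [ 0.001 -0.    -1.   ] z [ 0.99  -0.139  0.001] F [ 0.5 -0.1  1.7] open 0.135 q [-0.081  0.085  2.21   0.     0.846  0.058]
```

View pics/side3.png

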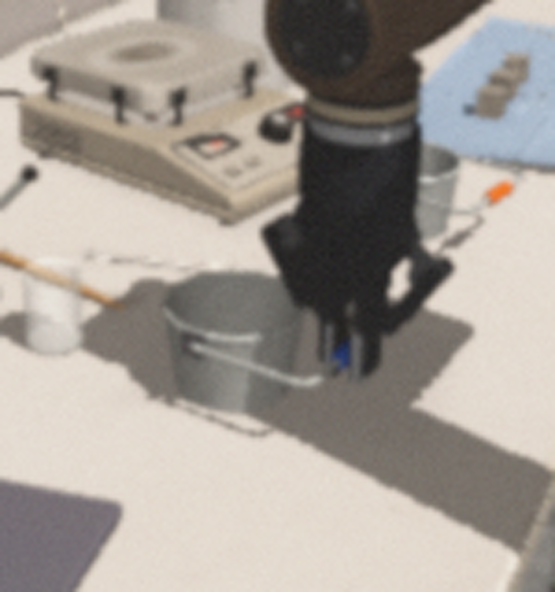

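Call:
{"api": "play_rows", "payload": {
  "steps": [
    {"tx":0,"ty":-0.63,"tz":0.02,"ax":0,"ay":0,"az":0,"claw":0.8},
    {"tx":0,"ty":-1.25,"tz":0.09,"ax":0,"ay":0,"az":0,"claw":0.8},
    {"tx":0,"ty":-1.87,"tz":0.2,"ax":0,"ay":0,"az":0,"claw":0.8},
    {"tx":0,"ty":-2.48,"tz":0.35,"ax":0,"ay":0,"az":0,"claw":0.8},
    {"tx":0,"ty":-3.08,"tz":0.54,"ax":0,"ay":0,"az":0,"claw":0.8},
    {"tx":0,"ty":-3.66,"tz":0.78,"ax":0,"ay":0,"az":0,"claw":0.8},
    {"tx":0,"ty":-4.23,"tz":1.05,"ax":0,"ay":0,"az":0,"claw":0.8},
    {"tx":0,"ty":-4.77,"tz":1.37,"ax":0,"ay":0,"az":0,"claw":0.8},
    {"tx":0,"ty":-5.29,"tz":1.72,"ax":0,"ay":0,"az":0,"claw":0.8},
    {"tx":0,"ty":-5.79,"tz":2.11,"ax":0,"ay":0,"az":0,"claw":0.8},
    {"tx":0,"ty":-6.25,"tz":2.53,"ax":0,"ay":0,"az":0,"claw":0.8},
    {"tx":0,"ty":-6.69,"tz":2.98,"ax":0,"ay":0,"az":0,"claw":0.8}
  ]
}}

```text
time: 4.5
eef_pos: [0.4895, 0.0595, 0.1049]
tcp_rot: [-0.464, 0.534, -0.534, 0.464]
contact_force: [-1.4, 1.1, 1.5]
opening: 0.136
```

Run:
```python
from h import *
to([])
im,d=cams.read_camera("side"); cv2.imwrite("pics/side4.png",cv2.resize(im[150:310,180:330],None,fx=3.7,fy=3.7,interpolation=cv2.INTER_CUBIC))
```

```text
t 4.5 tcp [0.4895 0.0595 0.1049] tool x [-0.14 -0.99 -0.  ] y [-0.  0. -1.] z [ 0.99 -0.14 -0.  ] F [-1.4  1.1  1.5] open 0.136 q [-0.085  0.031  2.116  0.     0.995  0.055]
```

View pics/side4.png

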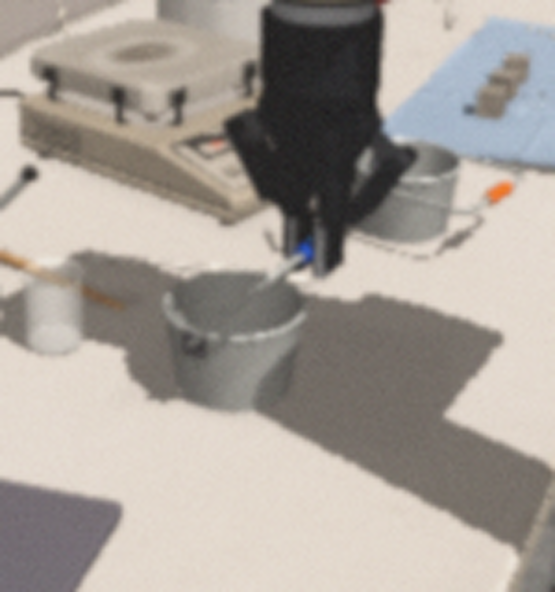

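Call:
{"api": "play_rows", "payload": {
  "steps": [
    {"tx":0,"ty":-0.4,"tz":0.48,"ax":0,"ay":0,"az":0,"claw":0.8},
    {"tx":0,"ty":-0.77,"tz":0.99,"ax":0,"ay":0,"az":0,"claw":0.8},
    {"tx":0,"ty":-1.1,"tz":1.52,"ax":0,"ay":0,"az":0,"claw":0.8},
    {"tx":0,"ty":-1.4,"tz":2.07,"ax":0,"ay":0,"az":0,"claw":0.8},
    {"tx":0,"ty":-1.65,"tz":2.65,"ax":0,"ay":0,"az":0,"claw":0.8},
    {"tx":0,"ty":-1.87,"tz":3.24,"ax":0,"ay":0,"az":0,"claw":0.8},
    {"tx":0,"ty":-2.04,"tz":3.84,"ax":0,"ay":0,"az":0,"claw":0.8},
    {"tx":0,"ty":-2.15,"tz":4.46,"ax":0,"ay":0,"az":0,"claw":0.8},
    {"tx":0,"ty":-2.22,"tz":5.08,"ax":0,"ay":0,"az":0,"claw":0.8},
    {"tx":0,"ty":-2.25,"tz":5.5,"ax":0,"ay":0,"az":0,"claw":0.8},
    {"tx":0,"ty":-2.25,"tz":5.8,"ax":0,"ay":0,"az":0,"claw":0.8},
    {"tx":0,"ty":-2.25,"tz":5.9,"ax":0,"ay":0,"az":0,"claw":0.8}
  ]
}}

```text
time: 5.55
eef_pos: [0.55, 0.0512, 0.1281]
tcp_rot: [0.462, -0.533, 0.535, -0.465]
contact_force: [-0.5, 1.9, 5.1]
opening: 0.136
```

Run:
```python
from h import *
to([])
im,d=cams.read_camera("side"); cv2.imwrite("pics/side5.png",cv2.resize(im[120:280,180:330],None,fx=3.7,fy=3.7,interpolation=cv2.INTER_CUBIC))
im,d=cams.read_camera("top"); cv2.imwrite("pics/top5.png",cv2.resize(im[120:280,180:330],None,fx=3.7,fy=3.7,interpolation=cv2.INTER_CUBIC))
```

```text
t 5.55 tcp [0.55   0.0512 0.1281] tool x [-0.14  -0.99  -0.001] y [ 0.005  0.    -1.   ] z [ 0.99  -0.14   0.005] F [-0.5  1.9  5.1] open 0.136 q [-9.100e-02  1.250e-01  1.966e+00  1.000e-03  1.046e+00  4.900e-02]
```

View pics/side5.png

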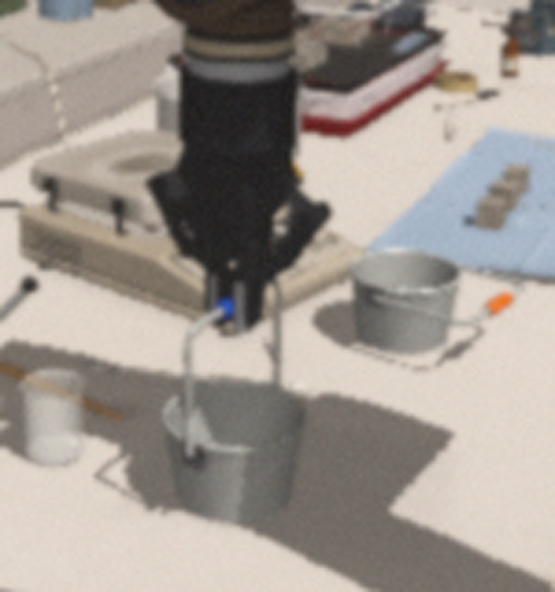

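View pics/top5.png

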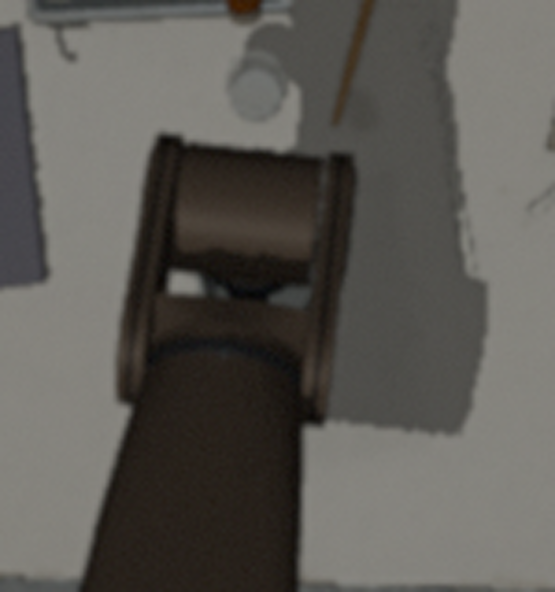

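The side view shows the bail upright with vertical sides from (193,455) to (190,335). The pail foot is still on the bench at about (235,518), so I lift now.

Call:
{"api": "play_rows", "payload": {
  "steps": [
    {"tx":0,"ty":0,"tz":0,"ax":0,"ay":0,"az":0,"claw":0.8},
    {"tx":0,"ty":0,"tz":0,"ax":0,"ay":0,"az":0,"claw":0.8},
    {"tx":0,"ty":0,"tz":0,"ax":0,"ay":0,"az":0,"claw":0.8},
    {"tx":0,"ty":-0.2,"tz":0,"ax":0,"ay":0,"az":0,"claw":0.8},
    {"tx":0,"ty":-0.5,"tz":0,"ax":0,"ay":0,"az":0,"claw":0.8},
    {"tx":0,"ty":-0.9,"tz":0,"ax":0,"ay":0,"az":0,"claw":0.8},
    {"tx":0,"ty":-1.5,"tz":0,"ax":0,"ay":0,"az":0,"claw":0.8},
    {"tx":0,"ty":-2.2,"tz":0,"ax":0,"ay":0,"az":0,"claw":0.8},
    {"tx":0,"ty":-2.8,"tz":0,"ax":0,"ay":0,"az":0,"claw":0.8},
    {"tx":0,"ty":-3.3,"tz":0,"ax":0,"ay":0,"az":0,"claw":0.8},
    {"tx":0,"ty":-3.5,"tz":0,"ax":0,"ay":0,"az":0,"claw":0.8},
    {"tx":0,"ty":-3.5,"tz":0,"ax":0,"ay":0,"az":0,"claw":0.8}
  ]
}}

```text
time: 6.65
eef_pos: [0.548, 0.0512, 0.1628]
tcp_rot: [0.463, -0.533, 0.534, -0.464]
contact_force: [-0.5, -0.0, -2.6]
opening: 0.136
```

Run:
```python
from h import *
to([(.55,.05,.28,-8),(.4925,.271,.28,8.5)])
im,d=cams.read_camera("side"); cv2.imwrite("pics/side6.png",cv2.resize(im[120:280,180:330],None,fx=3.7,fy=3.7,interpolation=cv2.INTER_CUBIC))
```

```text
t 6.65 tcp [0.548  0.0512 0.1628] tool x [-0.14 -0.99 -0.  ] y [ 0.002 -0.    -1.   ] z [ 0.99  -0.14   0.002] F [-0.5 -0.  -2.6] open 0.136 q [-0.091  0.08   1.946 -0.     1.114  0.049]
(0.55, 0.05, 0.28, -8) t: [ 0.09 -9.82  0.23] a: [-0.11 -0.02 -0.  ]
(0.4925, 0.271, 0.28, 8.5) t: [-20.99  -9.83  -8.55] a: [-1.100e-01 -1.652e+01  1.000e-02]
```

View pics/side6.png

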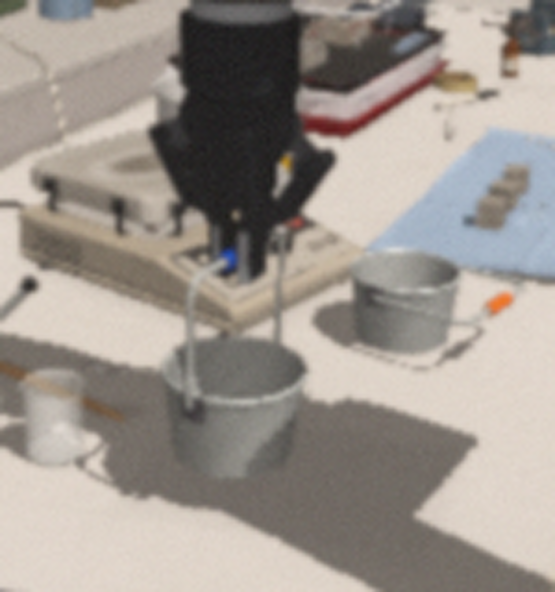

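Call:
{"api": "play_rows", "payload": {
  "steps": [
    {"tx":0,"ty":-0.3,"tz":0,"ax":0,"ay":0,"az":0,"claw":0.8},
    {"tx":0,"ty":-1,"tz":0,"ax":0,"ay":0,"az":0,"claw":0.8},
    {"tx":0,"ty":-2,"tz":0,"ax":0,"ay":0,"az":0,"claw":0.8},
    {"tx":0,"ty":-3,"tz":0,"ax":0,"ay":0,"az":0,"claw":0.8},
    {"tx":0,"ty":-4,"tz":0,"ax":0,"ay":0,"az":0,"claw":0.8},
    {"tx":0,"ty":-5,"tz":0,"ax":0,"ay":0,"az":0,"claw":0.8},
    {"tx":0,"ty":-6,"tz":0,"ax":0,"ay":0,"az":0,"claw":0.8},
    {"tx":0,"ty":-7,"tz":0,"ax":0,"ay":0,"az":0,"claw":0.8},
    {"tx":-0.3,"ty":-8,"tz":-0.1,"ax":0,"ay":-0.3,"az":0,"claw":0.8},
    {"tx":-0.8,"ty":-9,"tz":-0.3,"ax":0,"ay":-0.7,"az":0,"claw":0.8},
    {"tx":-1.5,"ty":-9.6,"tz":-0.6,"ax":0,"ay":-1.2,"az":0,"claw":0.8},
    {"tx":-2.4,"ty":-9.8,"tz":-1,"ax":0,"ay":-1.8,"az":0,"claw":0.8}
  ]
}}

```text
time: 7.7
eef_pos: [0.5414, 0.077, 0.2616]
tcp_rot: [0.472, -0.526, 0.527, -0.473]
contact_force: [-0.6, -1.5, -2.9]
opening: 0.139
```

Call:
{"api": "play_rows", "payload": {
  "steps": [
    {"tx":-1,"ty":0,"tz":-0.4,"ax":0,"ay":-0.8,"az":0,"claw":0.8},
    {"tx":-2.2,"ty":0,"tz":-0.9,"ax":0,"ay":-1.8,"az":0,"claw":0.8},
    {"tx":-3.5,"ty":0,"tz":-1.4,"ax":0,"ay":-2.8,"az":0,"claw":0.8},
    {"tx":-4.8,"ty":0,"tz":-1.9,"ax":0,"ay":-3.8,"az":0,"claw":0.8},
    {"tx":-6.1,"ty":0,"tz":-2.4,"ax":0,"ay":-4.8,"az":0,"claw":0.8},
    {"tx":-7.4,"ty":0,"tz":-2.9,"ax":0,"ay":-5.8,"az":0,"claw":0.8},
    {"tx":-8.7,"ty":0,"tz":-3.4,"ax":0,"ay":-6.8,"az":0,"claw":0.8},
    {"tx":-10,"ty":0,"tz":-3.9,"ax":0,"ay":-7.8,"az":0,"claw":0.8},
    {"tx":-11.3,"ty":0,"tz":-4.4,"ax":0,"ay":-8.8,"az":0,"claw":0.8},
    {"tx":-12.5,"ty":0,"tz":-4.9,"ax":0,"ay":-9.8,"az":0,"claw":0.8},
    {"tx":-13.6,"ty":0,"tz":-5.4,"ax":0,"ay":-10.8,"az":0,"claw":0.8},
    {"tx":-14.6,"ty":0,"tz":-5.9,"ax":0,"ay":-11.8,"az":0,"claw":0.8}
  ]
}}

```text
time: 8.7
eef_pos: [0.4972, 0.2294, 0.2591]
tcp_rot: [0.525, -0.475, 0.474, -0.524]
contact_force: [-0.4, 0.6, -2.6]
opening: 0.135
```

Run:
```python
from h import *
to([(.4925,.271,.28,8.5)])
```

```text
t 8.7 tcp [0.4972 0.2294 0.2591] tool x [ 0.1   -0.995  0.   ] y [-0.001 -0.    -1.   ] z [ 0.995  0.1   -0.001] F [-0.4  0.6 -2.6] open 0.135 q [ 0.247 -0.016  1.861  0.     1.298  0.147]
(0.4925, 0.271, 0.28, 8.5) t: [-4.18 -0.19 -0.05] a: [ 0.07 -2.78 -0.  ]
```

Call:
{"api": "play_rows", "payload": {
  "steps": [
    {"tx":-0.8,"ty":0,"tz":0,"ax":0,"ay":-0.6,"az":0,"claw":0.8},
    {"tx":-1.6,"ty":0,"tz":0,"ax":0,"ay":-1.2,"az":0,"claw":0.8},
    {"tx":-2.4,"ty":0,"tz":0,"ax":0,"ay":-1.8,"az":0,"claw":0.8},
    {"tx":-3.1,"ty":0,"tz":0,"ax":0,"ay":-2.3,"az":0,"claw":0.8},
    {"tx":-3.7,"ty":-0.1,"tz":0,"ax":0,"ay":-2.6,"az":0,"claw":0.8},
    {"tx":-4.1,"ty":-0.2,"tz":0,"ax":0,"ay":-2.8,"az":0,"claw":0.8},
    {"tx":-4.2,"ty":-0.2,"tz":0,"ax":0,"ay":-2.8,"az":0,"claw":0.8},
    {"tx":-4.2,"ty":-0.2,"tz":0,"ax":0,"ay":-2.8,"az":0,"claw":0.8},
    {"tx":-4.2,"ty":-0.2,"tz":0,"ax":0,"ay":-2.8,"az":0,"claw":0.8},
    {"tx":-4.2,"ty":-0.2,"tz":0,"ax":0,"ay":-2.8,"az":0,"claw":0.8}
  ]
}}

```text
time: 9.53
eef_pos: [0.4941, 0.2694, 0.2617]
tcp_rot: [0.535, -0.462, 0.462, -0.535]
contact_force: [0.5, -0.2, -2.3]
opening: 0.134
```

Run:
```python
from h import *
to([(.592,.286,.275,8.5)])
for n,(x,y,w,h) in(("side",(80,110,240,180)),("top",(100,70,220,170))):
    im,d=cams.read_camera(n); np.savez(n+"7.npz",im=im,d=d); cv2.imwrite(f"pics/{n}7.png",cv2.resize(im[y:y+h,x:x+w],None,fx=3.3,fy=3.3,interpolation=cv2.INTER_CUBIC))
```

```text
t 9.53 tcp [0.4941 0.2694 0.2617] tool x [ 0.145 -0.989  0.   ] y [-0. -0. -1.] z [ 0.989  0.145 -0.   ] F [ 0.5 -0.2 -2.3] open 0.134 q [ 0.319  0.017  1.824 -0.     1.302  0.173]
(0.592, 0.286, 0.275, 8.5) t: [-0.22  0.57  9.93] a: [ 0.01 -0.15  0.01]
```

View pics/side7.png

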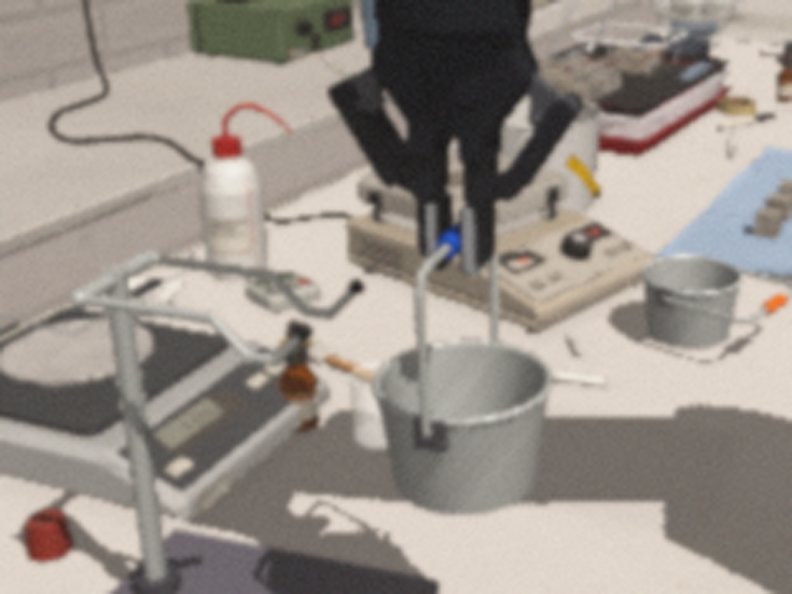

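View pics/top7.png

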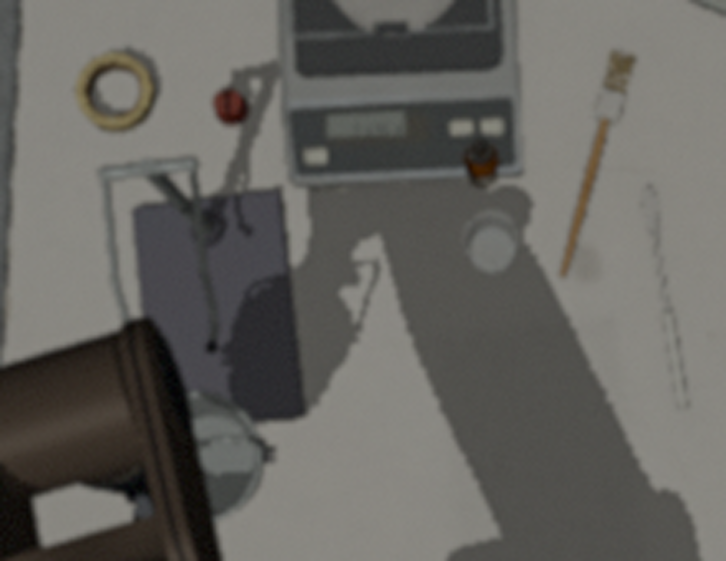

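Run:
```python
from h import *
im=np.load("side7.npz")["im"]; hsv=cv2.cvtColor(im,cv2.COLOR_BGR2HSV)
m=cv2.inRange(hsv,(105,150,60),(130,255,255)); m[:150]=0;m[220:]=0
v,u=np.nonzero(m); d=np.load("side7.npz")["d"]; P=deproj("side",u,v,d[v,u]); print(u.mean(),v.mean(),len(u),np.median(P,0),P.min(0),P.max(0))
s=ctrl.get_state();p=s["eef_pos"]; yd=np.array([-.145,.989,0])
for dz in(.012,.016,.02,.024): print(dz,proj("side",p+yd*.014+[0,0,dz]))
# bar corner & hinge in side view
print("corner expected (y+.050)",proj("side",p+yd*.05+[0,0,.018]))
for X in (((300,330)),): pass
```

```text
216.34782608695653 181.8695652173913 23 [0.49103582 0.28364567 0.28408623] [0.48694633 0.27459078 0.27852463] [0.49648914 0.28680199 0.28588357]
0.012 [215.86231859 187.34171476]
0.016 [215.81796537 185.13639316]
0.02 [215.7733861  182.91983175]
0.024 [215.72857904 180.69194439]
corner expected (y+.050) [207.5550939  191.59994767]
```

Call:
{"api": "play_rows", "payload": {
  "steps": [
    {"tx":0,"ty":0.4,"tz":0,"ax":0,"ay":0,"az":0,"claw":0.8},
    {"tx":-0.1,"ty":0.9,"tz":0,"ax":0,"ay":0,"az":0,"claw":0.8},
    {"tx":-0.2,"ty":1.5,"tz":0,"ax":0,"ay":0,"az":0,"claw":0.8},
    {"tx":-0.2,"ty":2.1,"tz":0.2,"ax":0,"ay":0,"az":0,"claw":0.8},
    {"tx":-0.2,"ty":2.5,"tz":0.6,"ax":0,"ay":0,"az":0,"claw":0.8},
    {"tx":-0.2,"ty":2.7,"tz":1.2,"ax":0,"ay":0,"az":0,"claw":0.8},
    {"tx":-0.2,"ty":2.7,"tz":1.9,"ax":0,"ay":0,"az":0,"claw":0.8},
    {"tx":-0.2,"ty":2.7,"tz":2.6,"ax":0,"ay":0,"az":0,"claw":0.8},
    {"tx":-0.2,"ty":2.7,"tz":3.2,"ax":0,"ay":0,"az":0,"claw":0.8},
    {"tx":-0.2,"ty":2.7,"tz":3.7,"ax":0,"ay":0,"az":0,"claw":0.8},
    {"tx":-0.2,"ty":2.7,"tz":3.9,"ax":0,"ay":0,"az":0,"claw":0.8},
    {"tx":-0.2,"ty":2.7,"tz":4,"ax":0,"ay":0,"az":0,"claw":0.8}
  ]
}}

```text
time: 10.63
eef_pos: [0.534, 0.2776, 0.235]
tcp_rot: [-0.535, 0.462, -0.462, 0.535]
contact_force: [0.2, -0.2, -3.0]
opening: 0.137
```

Run:
```python
from h import *
to([(.592,.286,.253,8.5)])
for n,(x,y,w,h) in(("side",(80,110,240,180)),):
    im,d=cams.read_camera(n); np.savez(n+"8.npz",im=im,d=d); cv2.imwrite(f"pics/{n}8.png",cv2.resize(im[y:y+h,x:x+w],None,fx=3.3,fy=3.3,interpolation=cv2.INTER_CUBIC))
```

```text
t 10.63 tcp [0.534  0.2776 0.235 ] tool x [ 0.145 -0.989 -0.   ] y [ 0.001  0.    -1.   ] z [0.989 0.145 0.001] F [ 0.2 -0.2 -3. ] open 0.137 q [ 0.311  0.124  1.759 -0.     1.258  0.165]
(0.592, 0.286, 0.253, 8.5) t: [0.01 0.1  5.86] a: [-0.03 -0.14 -0.  ]
```

View pics/side8.png

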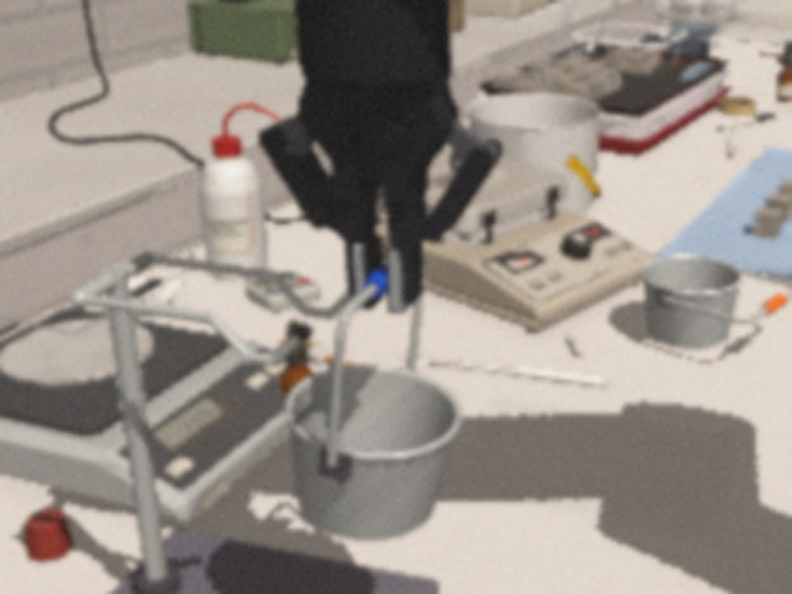

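The pail hangs upright in front of the hooks. The bail corner is at (345,315), just right of the near tip at (298,335), with the prongs between crossbar and rim in height. I advance now.

Call:
{"api": "play_rows", "payload": {
  "steps": [
    {"tx":0,"ty":0,"tz":0.2,"ax":0,"ay":0,"az":0,"claw":0.8},
    {"tx":0,"ty":0,"tz":0.6,"ax":0,"ay":0,"az":0,"claw":0.8},
    {"tx":0,"ty":0,"tz":1.2,"ax":0,"ay":0,"az":0,"claw":0.8},
    {"tx":0,"ty":0,"tz":1.9,"ax":0,"ay":0,"az":0,"claw":0.8},
    {"tx":0,"ty":0,"tz":2.6,"ax":0,"ay":0,"az":0,"claw":0.8},
    {"tx":0,"ty":0,"tz":3.3,"ax":0,"ay":0,"az":0,"claw":0.8},
    {"tx":0,"ty":0,"tz":4,"ax":0,"ay":0,"az":0,"claw":0.8},
    {"tx":0,"ty":0,"tz":4.7,"ax":0,"ay":0,"az":0,"claw":0.8},
    {"tx":0,"ty":0,"tz":5.3,"ax":0,"ay":0,"az":0,"claw":0.8},
    {"tx":0,"ty":0,"tz":5.7,"ax":0,"ay":0,"az":0,"claw":0.8},
    {"tx":0,"ty":0,"tz":5.9,"ax":0,"ay":0,"az":0,"claw":0.8},
    {"tx":0,"ty":0,"tz":5.9,"ax":0,"ay":0,"az":0,"claw":0.8}
  ]
}}

```text
time: 11.68
eef_pos: [0.5919, 0.2861, 0.2345]
tcp_rot: [0.535, -0.462, 0.462, -0.535]
contact_force: [-0.4, 0.1, -2.8]
opening: 0.134
```

Run:
```python
from h import *
to([(.592,.286,.215,8.5)])
for n,(x,y,w,h) in(("side",(80,110,240,180)),("top",(100,70,220,170))):
    im,d=cams.read_camera(n); np.savez(n+"9.npz",im=im,d=d); cv2.imwrite(f"pics/{n}9.png",cv2.resize(im[y:y+h,x:x+w],None,fx=3.3,fy=3.3,interpolation=cv2.INTER_CUBIC))
```

```text
t 11.68 tcp [0.5919 0.2861 0.2345] tool x [ 0.146 -0.989  0.   ] y [-0.001 -0.    -1.   ] z [ 0.989  0.146 -0.001] F [-0.4  0.1 -2.8] open 0.134 q [0.296 0.246 1.619 0.    1.276 0.15 ]
(0.592, 0.286, 0.215, 8.5) t: [0.02 3.85 0.01] a: [ 0.04 -0.13  0.  ]
```

View pics/side9.png

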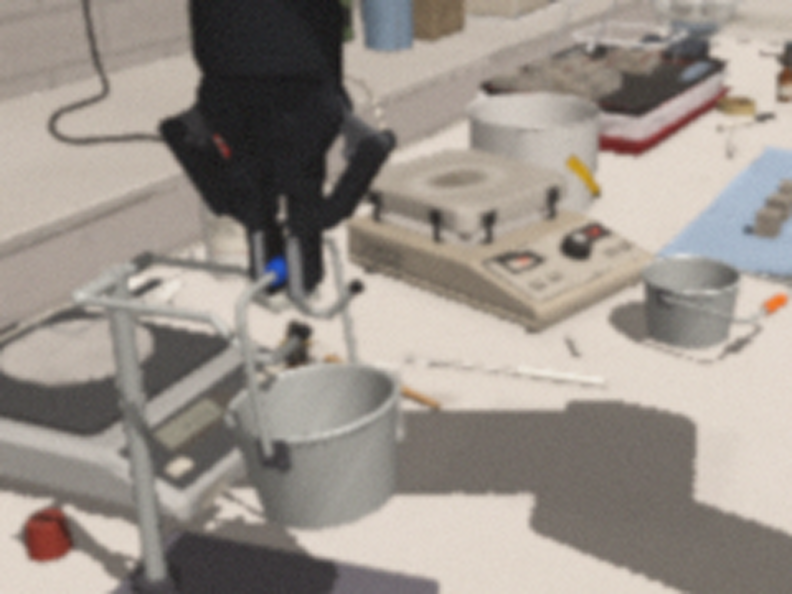

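View pics/top9.png

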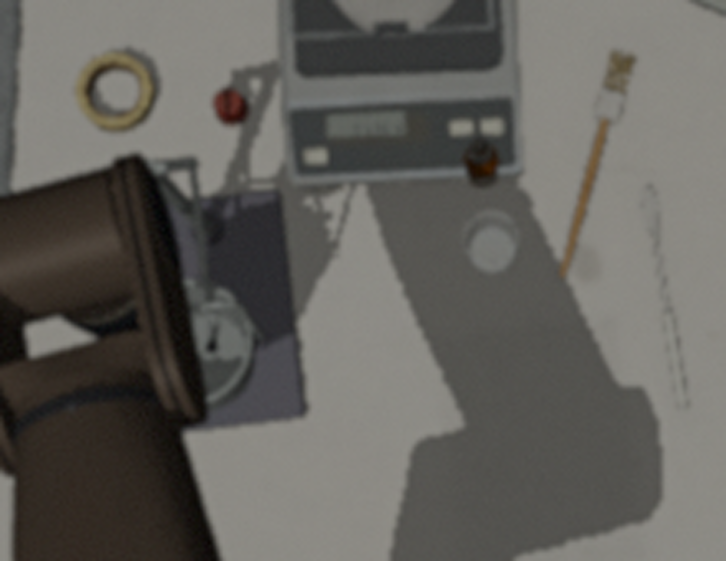

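The side view shows both hook tips, (298,335) and (355,287), on the robot side of the crossbar, with both prongs between the bail's sides. I lower now.

Call:
{"api": "play_rows", "payload": {
  "steps": [
    {"tx":0,"ty":0.2,"tz":0,"ax":0,"ay":0,"az":0,"claw":0.8},
    {"tx":0,"ty":0.6,"tz":0,"ax":0,"ay":0,"az":0,"claw":0.8},
    {"tx":0,"ty":1,"tz":0,"ax":0,"ay":0,"az":0,"claw":0.8},
    {"tx":0,"ty":1.4,"tz":0,"ax":0,"ay":0,"az":0,"claw":0.8},
    {"tx":0,"ty":1.8,"tz":0,"ax":0,"ay":0,"az":0,"claw":0.8},
    {"tx":0,"ty":2.2,"tz":0,"ax":0,"ay":0,"az":0,"claw":0.8},
    {"tx":0,"ty":2.6,"tz":0,"ax":0,"ay":0,"az":0,"claw":0.8},
    {"tx":0,"ty":3,"tz":0,"ax":0,"ay":0,"az":0,"claw":0.8},
    {"tx":0,"ty":3.3,"tz":0,"ax":0,"ay":0,"az":0,"claw":0.8},
    {"tx":0,"ty":3.5,"tz":0,"ax":0,"ay":0,"az":0,"claw":0.8},
    {"tx":0,"ty":3.6,"tz":0,"ax":0,"ay":0,"az":0,"claw":0.8},
    {"tx":0,"ty":3.6,"tz":0,"ax":0,"ay":0,"az":0,"claw":0.8}
  ]
}}

```text
time: 12.78
eef_pos: [0.5918, 0.2862, 0.1988]
tcp_rot: [-0.535, 0.462, -0.462, 0.535]
contact_force: [1.0, -0.4, -2.5]
opening: 0.136
```

Run:
```python
from h import *
to([])
for n,(x,y,w,h) in(("side",(80,130,180,160)),):
    im,d=cams.read_camera(n); cv2.imwrite(f"pics/{n}10.png",cv2.resize(im[y:y+h,x:x+w],None,fx=3.7,fy=3.7,interpolation=cv2.INTER_CUBIC))
to([])
```

```text
t 12.78 tcp [0.5918 0.2862 0.1988] tool x [ 0.146 -0.989 -0.   ] y [ 0.  0. -1.] z [0.989 0.146 0.   ] F [ 1.  -0.4 -2.5] open 0.136 q [ 0.296  0.274  1.652 -0.     1.215  0.15 ]
t 12.83 tcp [0.5919 0.2862 0.199 ] tool x [ 0.146 -0.989 -0.   ] y [ 0.001  0.    -1.   ] z [0.989 0.146 0.001] F [-0.3 -0.3 -2.2] open 0.134 q [ 0.296  0.274  1.652 -0.     1.215  0.15 ]
```

View pics/side10.png

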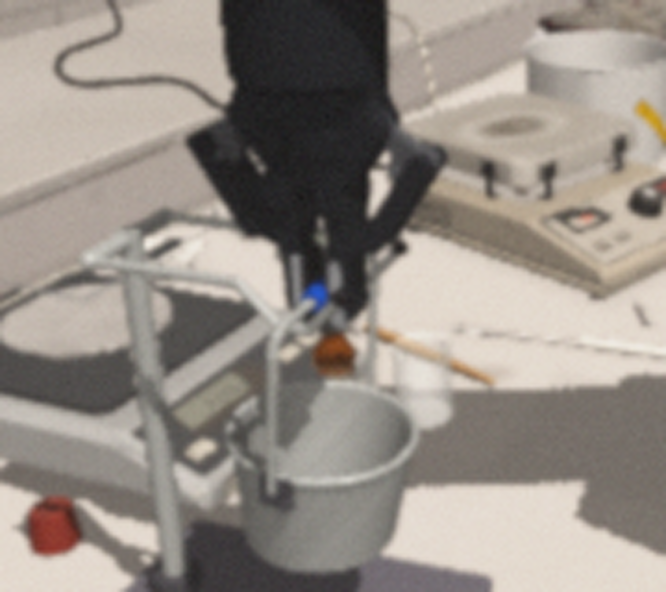

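Call:
{"api": "play_rows", "payload": {
  "steps": [
    {"tx":0,"ty":0.1,"tz":0,"ax":0,"ay":0,"az":0,"claw":0.8},
    {"tx":0,"ty":0.2,"tz":0,"ax":0,"ay":0,"az":0,"claw":0.8},
    {"tx":0,"ty":0.3,"tz":0,"ax":0,"ay":0,"az":0,"claw":0.8},
    {"tx":0,"ty":0.4,"tz":0,"ax":0,"ay":0,"az":0,"claw":0.8},
    {"tx":0,"ty":0.4,"tz":0,"ax":0,"ay":0,"az":0,"claw":0.8}
  ]
}}

```text
time: 13.25
eef_pos: [0.5926, 0.2864, 0.198]
tcp_rot: [-0.534, 0.461, -0.463, 0.536]
contact_force: [-3.4, -1.0, 7.1]
opening: 0.137
```

Run:
```python
from h import *
to([])
for n,(x,y,w,h) in(("side",(100,170,110,90)),):
    im,d=cams.read_camera(n); cv2.imwrite(f"pics/{n}11.png",cv2.resize(im[y:y+h,x:x+w],None,fx=6.5,fy=6.5,interpolation=cv2.INTER_CUBIC))
to([])
```

```text
t 13.25 tcp [0.5926 0.2864 0.198 ] tool x [ 0.146 -0.989 -0.   ] y [ 0.003  0.001 -1.   ] z [0.989 0.146 0.003] F [-3.4 -1.   7.1] open 0.137 q [ 0.296  0.275  1.652 -0.     1.211  0.15 ]
t 13.3 tcp [0.5926 0.2864 0.198 ] tool x [ 0.146 -0.989 -0.   ] y [ 0.003  0.001 -1.   ] z [0.989 0.146 0.003] F [-2.6 -0.9  6.3] open 0.134 q [ 0.296  0.275  1.653 -0.     1.211  0.15 ]
```

View pics/side11.png

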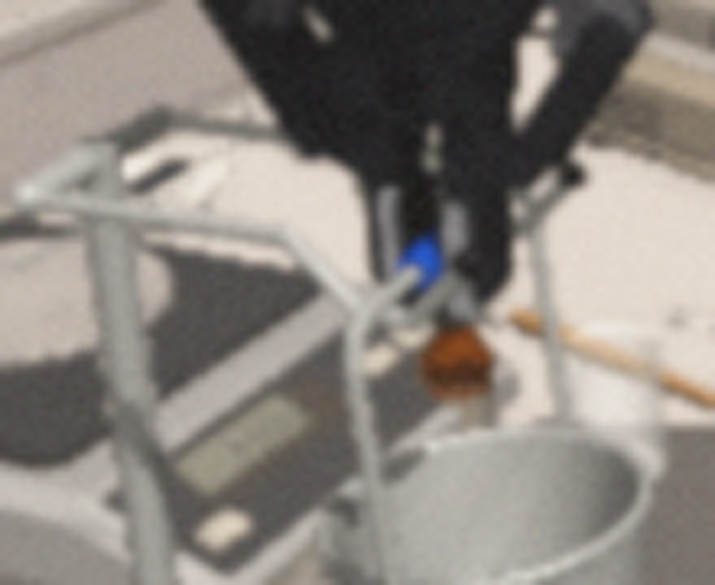

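The bar crosses the near prong at about (370,303), on the rear slope. The seat bottom is at about (400,320), so I ease the bar a few millimetres back towards the robot.

Call:
{"api": "play_rows", "payload": {
  "steps": [
    {"tx":0,"ty":-0.2,"tz":0,"ax":0,"ay":0,"az":0,"claw":0.8},
    {"tx":0,"ty":-0.3,"tz":-0.1,"ax":0,"ay":0,"az":0,"claw":0.8},
    {"tx":0,"ty":-0.3,"tz":-0.3,"ax":0,"ay":0,"az":0,"claw":0.8},
    {"tx":0,"ty":-0.3,"tz":-0.4,"ax":0,"ay":0,"az":0,"claw":0.8},
    {"tx":0,"ty":-0.2,"tz":-0.4,"ax":0,"ay":0,"az":0,"claw":0.8},
    {"tx":0,"ty":-0.1,"tz":-0.4,"ax":0,"ay":0,"az":0,"claw":0.8},
    {"tx":0,"ty":0,"tz":-0.4,"ax":0,"ay":0,"az":0,"claw":0.8},
    {"tx":0,"ty":0,"tz":-0.4,"ax":0,"ay":0,"az":0,"claw":0.8}
  ]
}}

```text
time: 13.97
eef_pos: [0.5885, 0.2858, 0.1979]
tcp_rot: [-0.534, 0.462, -0.463, 0.536]
contact_force: [-2.1, -0.7, 9.4]
opening: 0.136
```

Call:
{"api": "play_rows", "payload": {
  "steps": [
    {"tx":0,"ty":-0.1,"tz":0,"ax":0,"ay":0,"az":0,"claw":0.8},
    {"tx":0,"ty":-0.2,"tz":0,"ax":0,"ay":0,"az":0,"claw":0.8},
    {"tx":0,"ty":-0.2,"tz":0,"ax":0,"ay":0,"az":0,"claw":0.8},
    {"tx":0,"ty":-0.2,"tz":0,"ax":0,"ay":0,"az":0,"claw":0.8}
  ]
}}

```text
time: 14.3
eef_pos: [0.5881, 0.2857, 0.198]
tcp_rot: [-0.535, 0.462, -0.462, 0.536]
contact_force: [-0.6, -0.3, 6.6]
opening: 0.133
```

Run:
```python
from h import *
to([])
for n,(x,y,w,h) in(("side",(100,170,110,90)),):
    im,d=cams.read_camera(n); cv2.imwrite(f"pics/{n}12.png",cv2.resize(im[y:y+h,x:x+w],None,fx=6.5,fy=6.5,interpolation=cv2.INTER_CUBIC))
```

```text
t 14.3 tcp [0.5881 0.2857 0.198 ] tool x [ 0.146 -0.989 -0.   ] y [ 0.001  0.    -1.   ] z [0.989 0.146 0.001] F [-0.6 -0.3  6.6] open 0.133 q [ 0.297  0.267  1.663 -0.     1.211  0.151]
```

View pics/side12.png

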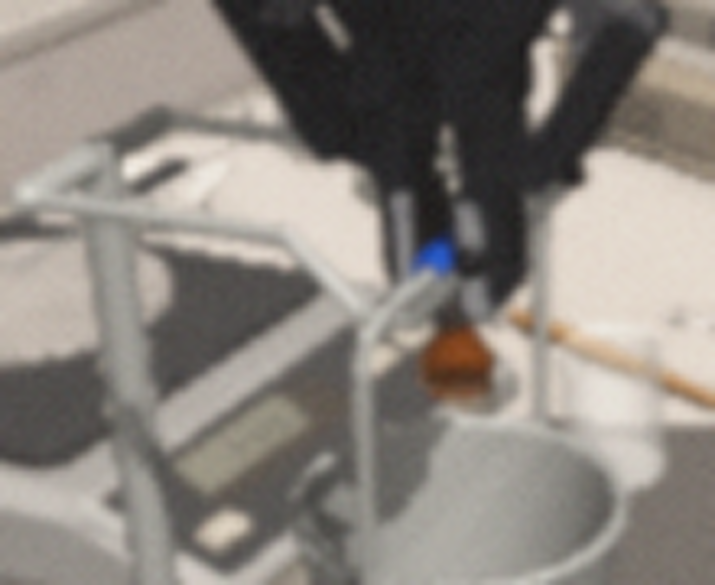

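Call:
{"api": "play_rows", "payload": {
  "steps": [
    {"tx":0,"ty":-0.1,"tz":0,"ax":0,"ay":0,"az":0,"claw":0.8},
    {"tx":0,"ty":-0.1,"tz":0,"ax":0,"ay":0,"az":0,"claw":0.8},
    {"tx":0,"ty":-0.1,"tz":0,"ax":0,"ay":0,"az":0,"claw":0.8},
    {"tx":0,"ty":-0.1,"tz":0,"ax":0,"ay":0,"az":0,"claw":0.8},
    {"tx":0,"ty":-0.1,"tz":0,"ax":0,"ay":0,"az":0,"claw":0.8},
    {"tx":0,"ty":-0.1,"tz":0,"ax":0,"ay":0,"az":0,"claw":0.8}
  ]
}}

```text
time: 14.85
eef_pos: [0.5881, 0.2857, 0.1981]
tcp_rot: [-0.535, 0.462, -0.462, 0.535]
contact_force: [1.9, 0.0, 5.4]
opening: 0.138
```

Run:
```python
from h import *
to([])
for n,(x,y,w,h) in(("side",(90,150,150,140)),):
    im,d=cams.read_camera(n); cv2.imwrite(f"pics/{n}13.png",cv2.resize(im[y:y+h,x:x+w],None,fx=4.2,fy=4.2,interpolation=cv2.INTER_CUBIC))
```

```text
t 14.85 tcp [0.5881 0.2857 0.1981] tool x [ 0.146 -0.989 -0.   ] y [ 0.001  0.    -1.   ] z [0.989 0.146 0.001] F [1.9 0.  5.4] open 0.138 q [ 0.297  0.267  1.662 -0.     1.211  0.151]
```

View pics/side13.png

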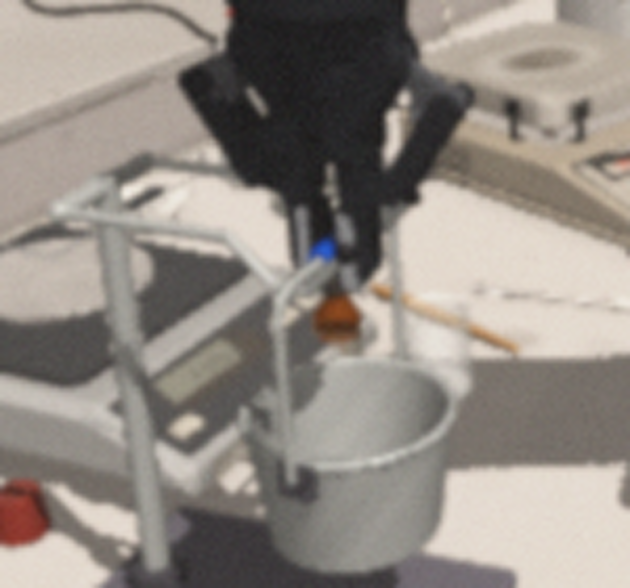

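The pail hangs on both prongs, with the crossbar at about (290,285) to (335,250) inside the hooks. I release now.

Call:
{"api": "play_rows", "payload": {
  "steps": [
    {"tx":0,"ty":0,"tz":0,"ax":0,"ay":0,"az":0,"claw":1.4},
    {"tx":0,"ty":0,"tz":0,"ax":0,"ay":0,"az":0,"claw":1.8},
    {"tx":0,"ty":0,"tz":0,"ax":0,"ay":0,"az":0,"claw":2.4},
    {"tx":0,"ty":0,"tz":0,"ax":0,"ay":0,"az":0,"claw":3},
    {"tx":0,"ty":0,"tz":0,"ax":0,"ay":0,"az":0,"claw":3.5},
    {"tx":0,"ty":0,"tz":0,"ax":0,"ay":0,"az":0,"claw":3.5},
    {"tx":0,"ty":0,"tz":0,"ax":0,"ay":0,"az":0,"claw":3.5},
    {"tx":0,"ty":0,"tz":0,"ax":0,"ay":0,"az":0,"claw":3.5}
  ]
}}

```text
time: 15.57
eef_pos: [0.5876, 0.2856, 0.1976]
tcp_rot: [0.535, -0.462, 0.462, -0.535]
contact_force: [0.8, -0.3, -0.2]
opening: 0.409
```

Run:
```python
from h import *
to([])
for n,(x,y,w,h) in(("side",(90,150,150,140)),):
    im,d=cams.read_camera(n); cv2.imwrite(f"pics/{n}14.png",cv2.resize(im[y:y+h,x:x+w],None,fx=4.2,fy=4.2,interpolation=cv2.INTER_CUBIC))
```

```text
t 15.57 tcp [0.5876 0.2856 0.1976] tool x [ 0.146 -0.989  0.   ] y [-0. -0. -1.] z [ 0.989  0.146 -0.   ] F [ 0.8 -0.3 -0.2] open 0.409 q [0.297 0.267 1.663 0.    1.212 0.151]
```

View pics/side14.png

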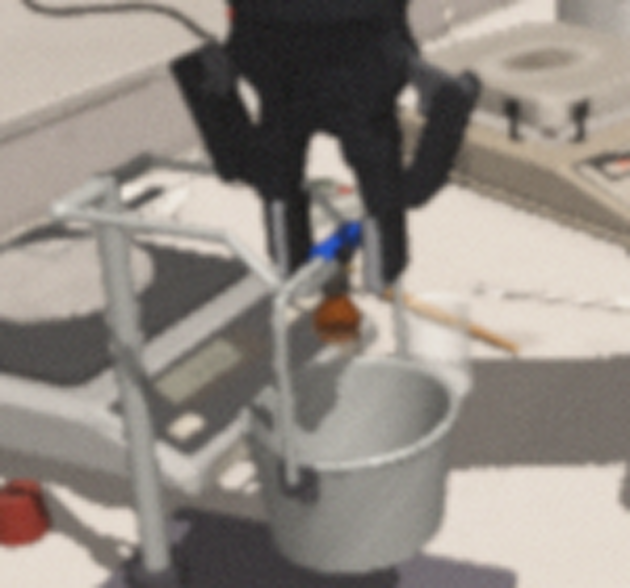

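Call:
{"api": "play_rows", "payload": {
  "steps": [
    {"tx":0,"ty":-0.3,"tz":0,"ax":0,"ay":0,"az":0,"claw":3.5},
    {"tx":0,"ty":-0.8,"tz":0,"ax":0,"ay":0,"az":0,"claw":3.5},
    {"tx":0,"ty":-1.5,"tz":0,"ax":0,"ay":0,"az":0,"claw":3.5},
    {"tx":0,"ty":-2.3,"tz":0,"ax":0,"ay":0,"az":0,"claw":3.5},
    {"tx":0,"ty":-3.2,"tz":0,"ax":0,"ay":0,"az":0,"claw":3.5},
    {"tx":0,"ty":-4.5,"tz":0,"ax":0,"ay":0,"az":0,"claw":3.5},
    {"tx":0,"ty":-6,"tz":0,"ax":0,"ay":0,"az":0,"claw":3.5},
    {"tx":0,"ty":-8,"tz":0,"ax":0,"ay":0,"az":0,"claw":3.5},
    {"tx":0,"ty":-10,"tz":0,"ax":0,"ay":0,"az":0,"claw":3.5},
    {"tx":0,"ty":-11.5,"tz":-2,"ax":0,"ay":0,"az":0,"claw":3.5},
    {"tx":0,"ty":-12,"tz":-5,"ax":0,"ay":0,"az":0,"claw":3.5},
    {"tx":1,"ty":-12,"tz":-8,"ax":0,"ay":0,"az":0,"claw":3.5}
  ]
}}

```text
time: 16.62
eef_pos: [0.5102, 0.265, 0.3217]
tcp_rot: [-0.534, 0.461, -0.463, 0.537]
contact_force: [0.3, 0.4, 0.7]
opening: 0.408
```

Call:
{"api": "play_rows", "payload": {
  "steps": [
    {"tx":3,"ty":0,"tz":-2,"ax":0,"ay":0,"az":0,"claw":3.5},
    {"tx":6,"ty":0,"tz":-2,"ax":0,"ay":0,"az":0,"claw":3.5},
    {"tx":9,"ty":0,"tz":-2,"ax":0,"ay":0,"az":0,"claw":3.5},
    {"tx":12,"ty":0,"tz":-2,"ax":0,"ay":0,"az":0,"claw":3.5},
    {"tx":15,"ty":0,"tz":-2,"ax":0,"ay":0,"az":0,"claw":3.5},
    {"tx":18,"ty":0,"tz":-2,"ax":0,"ay":0,"az":0,"claw":3.5},
    {"tx":20,"ty":0,"tz":-2,"ax":0,"ay":0,"az":0,"claw":3.5},
    {"tx":21,"ty":0,"tz":-2,"ax":0,"ay":0,"az":0,"claw":3.5},
    {"tx":21,"ty":0,"tz":-2,"ax":0,"ay":0,"az":0,"claw":3.5}
  ]
}}

```text
time: 17.37
eef_pos: [0.5212, 0.0518, 0.3189]
tcp_rot: [-0.534, 0.462, -0.463, 0.535]
contact_force: [-0.2, -1.2, 0.4]
opening: 0.408
```

Run:
```python
from h import *
to([])
for n,(x,y,w,h) in(("side",(90,150,180,140)),("top",(100,70,200,170))):
    im,d=cams.read_camera(n); np.savez(n+"15.npz",im=im,d=d); cv2.imwrite(f"pics/{n}15.png",cv2.resize(im[y:y+h,x:x+w],None,fx=3.5,fy=3.5,interpolation=cv2.INTER_CUBIC))
    hsv=cv2.cvtColor(im,cv2.COLOR_BGR2HSV); m=cv2.inRange(hsv,(105,170,60),(130,255,255)); v,u=np.nonzero(m); 
    k,l,s,c=cv2.connectedComponentsWithStats(m)
    for i in range(1,k):
        if s[i,4]>10: v,u=np.nonzero(l==i); print(n,c[i],np.median(deproj(n,u,v,d[v,u]),0).round(4), plane(n,*c[i],.2185).round(4))
```

```text
t 17.37 tcp [0.5212 0.0518 0.3189] tool x [ 0.143 -0.99   0.001] y [ 0.002 -0.    -1.   ] z [0.99  0.143 0.001] F [-0.2 -1.2  0.4] open 0.408 q [-0.095 -0.109  1.841 -0.     1.408 -0.238]
side [170.55555556 206.72222222] [0.5851 0.2871 0.2208] [0.5881 0.2849 0.2185]
top [151.33333333 168.25925926] [0.5871 0.2842 0.2197] [0.5868 0.2839 0.2185]
```

View pics/side15.png

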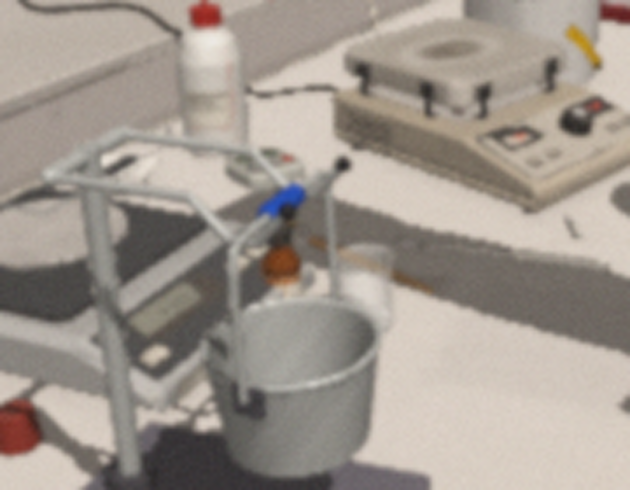

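View pics/top15.png

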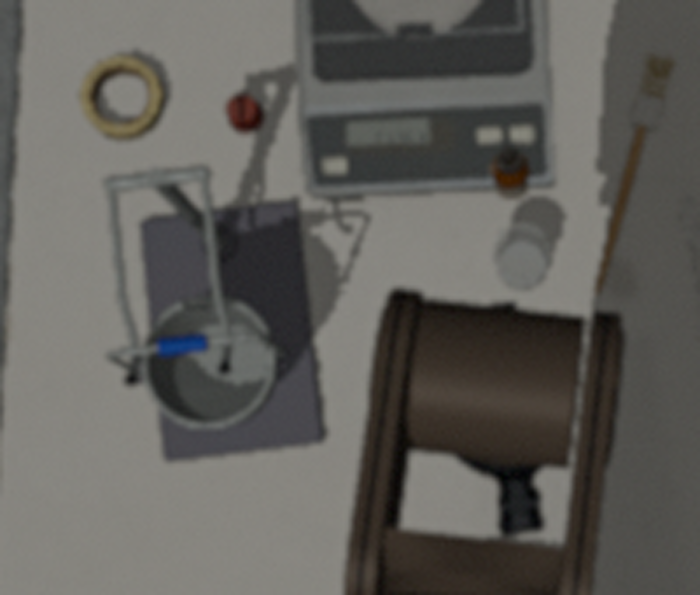

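Call:
{"api": "play_rows", "payload": {
  "steps": [
    {"tx":0,"ty":0,"tz":0,"ax":0,"ay":0,"az":0,"claw":3.5},
    {"tx":0,"ty":0,"tz":0,"ax":0,"ay":0,"az":0,"claw":3.5},
    {"tx":0,"ty":0,"tz":0,"ax":0,"ay":0,"az":0,"claw":3.5},
    {"tx":0,"ty":0,"tz":0,"ax":0,"ay":0,"az":0,"claw":3.5},
    {"tx":0,"ty":0,"tz":0,"ax":0,"ay":0,"az":0,"claw":3.5},
    {"tx":0,"ty":0,"tz":0,"ax":0,"ay":0,"az":0,"claw":3.5},
    {"tx":0,"ty":0,"tz":0,"ax":0,"ay":0,"az":0,"claw":3.5},
    {"tx":0,"ty":0,"tz":0,"ax":0,"ay":0,"az":0,"claw":3.5},
    {"tx":0,"ty":0,"tz":0,"ax":0,"ay":0,"az":0,"claw":3.5},
    {"tx":0,"ty":0,"tz":0,"ax":0,"ay":0,"az":0,"claw":3.5},
    {"tx":0,"ty":0,"tz":0,"ax":0,"ay":0,"az":0,"claw":3.5},
    {"tx":0,"ty":0,"tz":0,"ax":0,"ay":0,"az":0,"claw":3.5}
  ]
}}

```text
time: 18.47
eef_pos: [0.5208, 0.0533, 0.3177]
tcp_rot: [-0.535, 0.462, -0.462, 0.535]
contact_force: [-0.0, 0.2, -0.5]
opening: 0.413
```

Run:
```python
from h import *
fr=[cams.read_camera("side") for _ in range(6)]
g=[cv2.GaussianBlur(cv2.cvtColor(f[0],cv2.COLOR_BGR2GRAY),(3,3),0).astype(float)[190:290,140:205] for f in fr]
g0=cv2.GaussianBlur(cv2.cvtColor(np.load("side15.npz")["im"],cv2.COLOR_BGR2GRAY),(3,3),0).astype(float)[190:290,140:205]
print("diff vs prev",[round(np.abs(a-g[0]).mean(),2) for a in [g0]+g[1:]], "max",[np.abs(a-g[0]).max() for a in [g0]+g[1:]])
print("shift",[np.round(cv2.phaseCorrelate(g[0],a)[0],3) for a in [g0]+g[1:]])
im,d=cams.read_camera("top"); np.savez("top16.npz",im=im,d=d)
v,u=np.mgrid[140:205,120:190]; v=v.ravel();u=u.ravel(); P=deproj("top",u,v,d[v,u])
s=(P[:,2]>.105)&(P[:,2]<.15); Q=P[s]; print(len(Q),Q.mean(0),Q[:,:2].min(0),Q[:,:2].max(0), np.histogram(Q[:,2],bins=np.arange(.105,.151,.005)))
r=Q[(Q[:,2]>.118)]; A=np.c_[r[:,:2]-r[:,:2].mean(0),np.ones(len(r))]; 
for _ in range(5):
    c=np.linalg.lstsq(A,r[:,2],rcond=None)[0]; e=r[:,2]-A@c; k=e>-.004; r=r[k];A=A[k]
print("rim plane slopes deg",np.degrees(np.arctan(c[:2])),"z",c[2],r[:,:2].min(0),r[:,:2].max(0),len(r))
# orange
im=fr[0][0]
im0=np.load("side0.npz")["im"]
def oc(i):
    m=cv2.inRange(cv2.cvtColor(i,cv2.COLOR_BGR2HSV),(3,170,120),(18,255,255))
    k,l,s,c=cv2.connectedComponentsWithStats(m); return [(s[j,4],c[j].round(1)) for j in range(1,k) if s[j,4]>6]
print(oc(im)); t0=np.load("top0.npz")["im"]
mm=lambda i:[(a,c) for a,c in oc(i)]
print(mm(t0),mm(np.load("top16.npz")["im"]))
cv2.imwrite("pics/side16.png",im)
to([])
```

```text
diff vs prev [np.float64(0.75), np.float64(0.69), np.float64(0.65), np.float64(0.65), np.float64(0.67), np.float64(0.68)] max [np.float64(16.0), np.float64(4.0), np.float64(3.0), np.float64(3.0), np.float64(3.0), np.float64(3.0)]
shift [array([0.012, 0.   ]), array([ 0.014, -0.013]), array([0.032, 0.014]), array([0.008, 0.034]), array([0.027, 0.012]), array([ 0.013, -0.009])]
376 [0.59210768 0.29280929 0.12617811] [0.53885079 0.22600091] [0.63693576 0.3380643 ] (array([ 30,  26,  33,  42,  64, 151,  27,   2,   1]), array([0.105, 0.11 , 0.115, 0.12 , 0.125, 0.13 , 0.135, 0.14 , 0.145,
       0.15 ]))
rim plane slopes deg [-0.46769983 -1.34724395] z 0.13224924382170403 [0.53885079 0.22834732] [0.63693576 0.33536608] 219
[(np.int32(19), array([284.1,  82.3])), (np.int32(7), array([362.4, 141.4])), (np.int32(12), array([314.9, 201.3])), (np.int32(14), array([170.4, 223.9])), (np.int32(28), array([ 94.1, 274.1]))]
[] [(np.int32(25), array([355. , 235.4]))]
t 18.82 tcp [0.5208 0.0534 0.3177] tool x [ 0.146 -0.989 -0.   ] y [-0.  0. -1.] z [ 0.989  0.146 -0.   ] F [-0.5 -0.7  0.1] open 0.409 q [-0.092 -0.108  1.843  0.     1.407 -0.238]
```

View pics/side16.png

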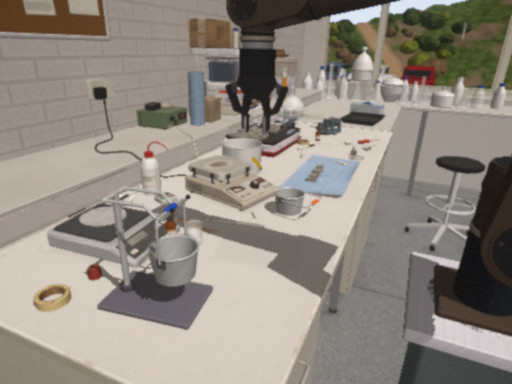

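The side view shows the pail hanging from both prongs at about (175,258), and the orange pail standing untouched at (290,200). The pail is still, its rim is level, and the rim is at 0.132 m where it should be. I hand in now.

```bash
python3 -c "
from plant import ctrl
print(ctrl.sign_off())"
```

```text
the job is handed in; nothing more can be done
None
```

The blue-grip pail now hangs upright and at rest from both prongs of the drying stand. The job was handed in at about 18.8 s of the 61 s.

**What I did:** I pinched the blue roller from above and swung the bail upright while the pail stood on the bench, which I confirmed in the side view. I then lifted the pail, turned it to the stand's angle, brought the bail over both hook tips from the front, lowered it and let go.

**One correction:** The bar first touched the rear slope of the hooks, so I eased it about 4 mm back before releasing. The largest wrist force reading, between moves, was about 10 N.

**Last checks:**
- **At rest:** successive pictures showed no movement of the pail beyond noise, under 0.04 pixel.
- **Level and height:** the rim is level to about 1.4° at z = 0.132 m, which is where a seated bail puts it.
- **Position:** the roller is at about (0.587, 0.284), some 5 mm from my estimate of the seat's middle, with both hook tips in front of the bar.
- **Robot clear:** the gripper is about 0.25 m from the hung pail and reads no contact force.
- **Orange pail:** its grip is at the same top-view pixel as at the start, to about a pixel by eye. My colour mask did not find it in the first picture, so I could not compare by mask.

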